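# Set up the colony imager and release its shutter

## Task

Get the colony imager ready and take its picture: first move everything that has been left on its folded screen into the shallow grey tray, each on the tray's floor and none on top of another, then raise the screen by its bar to 100 degrees from folded so that it stays there. Lay every petri dish from the bench flat on the imager's stage, none on top of another, and when all are in, push the shutter plunger fully down to its stop and let it come back up. Leave the two small bottles beside the dishes standing where they are.

Things in the scene. Friction and masses are not known exactly. Their poses are not given: they have to be found in the camera images.
- imager: colony imager, a fixed white instrument 200 (x) x 320 (y) mm with a sunken stage in its top and a folding screen; origin under its centre at bench level, -x is its front (towards the robot), z up. With the screen folded its top is 72 mm above the bench
- stage (a point): centre of the imager's stage surface, 44 mm above the bench, axes as the imager's; the flat grey stage is 152 (x) x 300 (y) mm inside a rim: 10 mm high at the front and sides, 14 mm at the back (the hinge side)
- screen (a joint): angle of the folding screen in rad: 0 folded flat over the stage, grows as its front edge is raised, 1.745 = 100 degrees = just past upright, stop at 2.3. The hinge is stiff (about 0.7 N m of friction, plus up to 0.3 N m of the screen's weight): the screen stays wherever it is left
- screen_hinge (a point): point on the hinge axis at mid-width of the screen, 66 mm above the bench, 88 mm behind the imager's origin; the axis runs along the imager's y
- screen_bar (a point): middle of the screen's handle, a round steel bar 10 mm thick, 120 mm long, parallel to the hinge, on two thin arms; it turns with the screen. Folded, it is 205 mm in front of the hinge axis and 18 mm above it (84 mm above the bench), 49 mm ahead of the screen's edge and 17 mm ahead of the imager's front. Fingers can straddle it from above at any screen angle (panel 12 mm thick, 310 mm wide)
- tray_in (a point): centre of the inner floor (4 mm above the bench) of the fixed shallow grey tray on the robot's right; the tray is 320 (x) x 164 (y) x 22 mm high outside, walls 4 mm thick, axes along its sides
- plunger (a joint): travel of the shutter plunger in m: 0 up, 0.012 at its stop; a spring pushes it back up (2 N at the top, 8 N at the stop)
- plunger_top (a point): centre of the top of the plunger's round black head (30 mm diameter, 79 mm above the bench when up), on a fixed grey pod, 56 x 56 x 45 mm, left of the imager; moves down with it
- tipbox_a: closed small tip box, white plastic with a thin grey band and catch, a block 90 (x) x 52 (y) x 45 (z) mm, about 90 g; origin at the centre of its underside; starts on the folded screen, its long side roughly along the imager's x; it may be absent (None)
- tipbox_b: closed small tip box, white plastic with a thin grey band and catch, a block 90 (x) x 52 (y) x 45 (z) mm, about 90 g; origin at the centre of its underside; starts on the folded screen, its long side roughly along the imager's x; it may be absent (None)
- trough: open white reagent trough 96 (x) x 52 (y) x 34 (z) mm, walls 4 mm, about 80 g; origin at the centre of its underside; starts on the folded screen, its long side roughly along the imager's x; it may be absent (None)
- tipbox_a_mid (a point): middle of tipbox_a, 22.5 mm above its underside; None if it is absent
- tipbox_b_mid (a point): middle of tipbox_b, 22.5 mm above its underside; None if it is absent
- trough_mid (a point): middle of trough, 17 mm above its underside; None if it is absent
- dish_a: lidded petri dish, a solid clear disc with straw-coloured agar, 60 mm diameter, 18 mm high, about 40 g; origin at the centre of its underside, z up its axis; starts lying on the bench to the robot's left; it may be absent (None)
- dish_b: lidded petri dish, a solid clear disc with straw-coloured agar, 60 mm diameter, 18 mm high, about 40 g; origin at the centre of its underside, z up its axis; starts lying on the bench to the robot's left; it may be absent (None)
- dish_c: lidded petri dish, a solid clear disc with straw-coloured agar, 60 mm diameter, 18 mm high, about 40 g; origin at the centre of its underside, z up its axis; starts lying on the bench to the robot's left; it may be absent (None)
- amber_bottle: bystander: small amber glass bottle with white cap, 38 mm diameter, 68 mm high; origin under its centre
- white_bottle: bystander: small white plastic bottle, 40 mm diameter, 62 mm high; origin under its centre
Mind the look-alikes: they are no part of the job. What is shaped like the dish_a but blue or orange is not meant. What is shaped like the trough but green is not meant.

How it is judged (in metres and radians):
On the way, in this order (a step that is already met when the one before it is completed fails the run):
1. everything left on the folded screen is in the tray, the screen still folded (x of tipbox_a_mid in the frame of tray_in between -0.155 and 0.155 m and y of tipbox_a_mid in the frame of tray_in between -0.078 and 0.078 m and z of tipbox_a_mid in the frame of tray_in between 0 and 0.052 m and x of tipbox_b_mid in the frame of tray_in between -0.155 and 0.155 m and y of tipbox_b_mid in the frame of tray_in between -0.078 and 0.078 m and z of tipbox_b_mid in the frame of tray_in between 0 and 0.052 m and x of trough_mid in the frame of tray_in between -0.155 and 0.155 m and y of trough_mid in the frame of tray_in between -0.078 and 0.078 m and z of trough_mid in the frame of tray_in between 0 and 0.052 m and value of joint screen below 0.3 rad), for 0.2 s.
2. the screen is raised to 100 degrees (within 8) (value of joint screen between 1.605 and 1.885 rad), for 0.3 s.
3. every dish lies flat on the stage, the screen still at its angle (all of step 2 and x of dish_a in the frame of stage between -0.075 and 0.075 m and y of dish_a in the frame of stage between -0.15 and 0.15 m and z of dish_a in the frame of stage between -0.006 and 0.01 m and angle between each of dish_a, dish_b, dish_c's own z axis and vertical below 0.12 rad and x of dish_b in the frame of stage between -0.075 and 0.075 m and y of dish_b in the frame of stage between -0.15 and 0.15 m and z of dish_b in the frame of stage between -0.006 and 0.01 m and x of dish_c in the frame of stage between -0.075 and 0.075 m and y of dish_c in the frame of stage between -0.15 and 0.15 m and z of dish_c in the frame of stage between -0.006 and 0.01 m), for 0.3 s.
4. the shutter plunger is pressed to its stop (at least 10.5 of 12 mm) with the dishes in place (value of joint plunger above 0.0105 m and x of dish_a in the frame of stage between -0.075 and 0.075 m and y of dish_a in the frame of stage between -0.15 and 0.15 m and z of dish_a in the frame of stage between -0.006 and 0.01 m and angle between each of dish_a, dish_b, dish_c's own z axis and vertical below 0.12 rad and x of dish_b in the frame of stage between -0.075 and 0.075 m and y of dish_b in the frame of stage between -0.15 and 0.15 m and z of dish_b in the frame of stage between -0.006 and 0.01 m and x of dish_c in the frame of stage between -0.075 and 0.075 m and y of dish_c in the frame of stage between -0.15 and 0.15 m and z of dish_c in the frame of stage between -0.006 and 0.01 m), for 0.1 s.
At the end, for the whole second after the job is handed in: The cleared things rest on the tray's floor, none on another; the screen stands at 100 degrees within 8; every dish lies flat (within 7 degrees) on the stage; the plunger is up again; all released, the cleared things at rest (all of step 3 and x of tipbox_a_mid in the frame of tray_in between -0.155 and 0.155 m and y of tipbox_a_mid in the frame of tray_in between -0.078 and 0.078 m and z of tipbox_a_mid in the frame of tray_in between 0 and 0.052 m and x of tipbox_b_mid in the frame of tray_in between -0.155 and 0.155 m and y of tipbox_b_mid in the frame of tray_in between -0.078 and 0.078 m and z of tipbox_b_mid in the frame of tray_in between 0 and 0.052 m and x of trough_mid in the frame of tray_in between -0.155 and 0.155 m and y of trough_mid in the frame of tray_in between -0.078 and 0.078 m and z of trough_mid in the frame of tray_in between 0 and 0.052 m and linear speed of each of tipbox_a, tipbox_b, trough below 0.02 m/s and contact force between the fingers and dish_a below 0.2 N and contact force between the fingers and dish_b below 0.2 N and contact force between the fingers and dish_c below 0.2 N and contact force between the fingers and tipbox_a below 0.2 N and contact force between the fingers and tipbox_b below 0.2 N and contact force between the fingers and trough below 0.2 N and value of joint plunger below 0.002 m); the robot touches nothing.
It fails at once if a bystander is moved more than 40 mm or tipped over (distance of any of amber_bottle, white_bottle from where it was at the start of the episode above 0.04 m or angle between any of amber_bottle, white_bottle's own z axis and vertical above 0.6 rad).
Of tipbox_a, tipbox_b, trough only 2 to 3 are there at a start; the rules pass over those that are not, and their reading is None.
Of dish_a, dish_b, dish_c only 2 to 3 are there at a start; the rules pass over those that are not, and their reading is None.
At some moment in a run one of dish_a, dish_b, dish_c may be knocked a few centimetres aside while the robot is not near it.
Once in a run the grip may slacken for a moment while it holds something.
It also fails if it takes over 210 s, if anything falls off the work surface, if the arm or the gripper's body presses on something with over 40 N, if the wrist force passes 120 N, or if a joint passes its speed limit or range.

## Robot

A 6-joint arm with a two-finger parallel gripper is mounted at the origin on the work surface. World frame = base frame: x ahead of the robot, y to its left, z up, the work surface at z = 0. Lengths are in m, angles in degrees, forces in N, time in s.
With the tool pointing down it reaches from about 0.275 to 0.85 m from the base axis. Payload 19 kg.
Tool frame: the origin (TCP) lies between the finger pads; the fingertips stand 25 mm ahead of it and the grasp point (between the pads) lies 6 mm ahead of it; z points along the fingers, x is the direction in which the jaws open and shut, and the axes are right-handed (so a half turn about z gives the same grasp; the last joint's range is limited). The gripper opens to 85 mm and grips with 20 to 120 N. Pads are 22 mm wide; open, the fingers measure 114 mm over their backs; the gripper's body (76 mm by 85 mm) begins 54 mm behind the grasp point. The pads swing forward as they close: fully open they stand 13 mm farther back than shut.
Start: joints at [58.27, 8.623, 82.357, -0, 89.026, -7.678], TCP at [0.234, 0.525, 0.256] pointing down, gripper open.
Joint ranges: [-160.23, 160.23], [-39.13, 120.54], [6.94, 153.29], [-79.49, 259.48], [9.18, 160.14], [-161.06, 161.06]. Speed limits (degrees/s): [108.29, 108.29, 127.2, 172.46, 172.46, 172.46].

## Interface

Orientations are given as [roll, pitch, yaw] about the fixed x, y, z axes, in that order (R = Rz(yaw) Ry(pitch) Rx(roll)).
In Python, from station import bot gives the robot as it stands.
- The arm moves only by the shell command python3 -m creep 'ROWS'. ROWS is JSON, a list of rows, each a list of 5 numbers: the shift along the tool's x, y, z in cm, then the turn about the tool's z in rad, then the finger opening in cm, from 0 to 8.54. In form: [[dx, dy, dz, twist, claw], ...]. A call has exactly 5 rows; each row shifts and turns the pose as measured when the row begins, along the tool's axes as they then stand; what a row does not reach is not made up. A row lasts 1/8 s, in which the tool goes at most 62.5 mm and 10.7 degrees, less where a joint would pass 70% of its speed; a pose out of reach is approached as far as the arm can. A call is refused whole if a number of a shift passes 6.25 or a number of a turn 0.188, either way. A call with a gripper value outside its range is refused whole. The fingers move at their own pace and stop on an object; the grip force is fixed at half the most. Time passes only in rows, so rows that do not move let the fingers close, or fill a call up. It gives the time, the measured TCP pose, the force and the opening at its end, in the units of the state.
- bot.observe(): the state, without advancing time (a new reading comes with each control period).
- bot.capture(name): name is "scene" or "top" or "wrist"; returns a dict with "pixels" (420x560x3 uint8, red, green, blue), "fx", "fy", "cx", "cy" (pixels), "R" (3x3) and "t" (3): a world point X has camera coordinates R X + t. Camera axes: x right, y down, z forward; pixel columns grow to the right and rows downward; lengths in m; the calibration is good to about 2 mm. A picture is of the moment at which its call begins. There is no depth.
- bot.job_done(): hands the job in, once; it reports no verdict.
The state is a dict: "time_s": time; "joint_pos": joint angles; "joint_velocities": joint speeds; "tau": joint torques, N m; "eef_pos": TCP position; "orientation": TCP orientation; "wrist_force": force on the tool from outside, world axes, zero at the start; "ft_torque": the same for the moment, N m; "gripper_width": finger opening in m.
Only numpy, scipy, OpenCV 4.12 (cv2) and the standard library are available. Lean on these libraries where they do the work, as an engineer would, in place of code of your own. Each camera call takes 0.05 s, during which the arm holds its last target.

## Working session

There is one attempt and no reset: what is moved stays moved. The work goes in short steps, Python scripts to look and compute and a shell command to move; the robot and the scene stay as the last step left them, time stands still between calls to the robot, and variables do not carry over. Pictures are saved under pics/ and viewed, and the job is handed in when it is done.

```bash
ls; mkdir -p pics; python3 - <<'E'
from station import bot
import cv2
print(bot.observe())
for n in ("scene","top","wrist"):
    c=bot.capture(n); cv2.imwrite(f"pics/{n}0.png",c["pixels"][:,:,::-1]); print(n,c["fx"],c["fy"],c["cx"],c["cy"],c["R"],c["t"])
E
```

```text
pics
{'time_s': 0.0, 'joint_pos': array([ 5.82703717e+01,  8.64869769e+00,  8.23896286e+01,  3.78501016e-03,
        8.90257890e+01, -7.67715027e+00]), 'joint_velocities': array([-0.02502214, -0.04091666, -0.05717174, -0.00455416, -0.03538877,
        0.03149144]), 'tau': array([-1.51785538e-03, -7.13047814e+01, -5.70887089e+01,  1.60193067e-04,
        8.36240826e-03,  4.30854413e-05]), 'eef_pos': array([0.23424726, 0.52490984, 0.25572718]), 'orientation': array([-1.79987684e+02,  6.30350213e-02,  6.59474623e+01]), 'wrist_force': array([-0.15554359,  0.4380769 , -0.73661522]), 'ft_torque': array([0.02849038, 0.00481861, 0.00581681]), 'gripper_width': 0.0854581060647685}
scene 406.0435586593414 406.0435586593414 279.21830029569423 207.06758332449817 [[-0.57003004  0.82162159  0.00192558]
 [ 0.61468279  0.42801144 -0.66254908]
 [-0.5451888  -0.37648926 -0.74901603]] [ 0.25023718 -0.24634142  1.29052106]
top 495.80000237416465 495.80000237416465 272.3080886583504 213.75417763004918 [[-0.01112369 -0.99990841  0.0077096 ]
 [-0.99461803  0.01026991 -0.10309953]
 [ 0.10301091 -0.00881495 -0.99464117]] [0.02724394 0.51013049 1.23661317]
wrist 368.945779211328 368.945779211328 270.2385517902778 204.00703860565272 [[ 4.07182768e-01  9.13346585e-01 -4.56808435e-04]
 [ 8.73400170e-01 -3.89227699e-01  2.92701113e-01]
 [ 2.67159760e-01 -1.19581826e-01 -9.56203874e-01]] [-0.57501132 -0.03786637  0.37997746]
```

View pics/scene0.png

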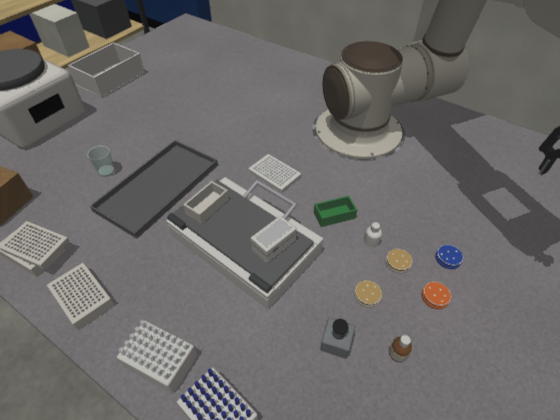

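View pics/top0.png

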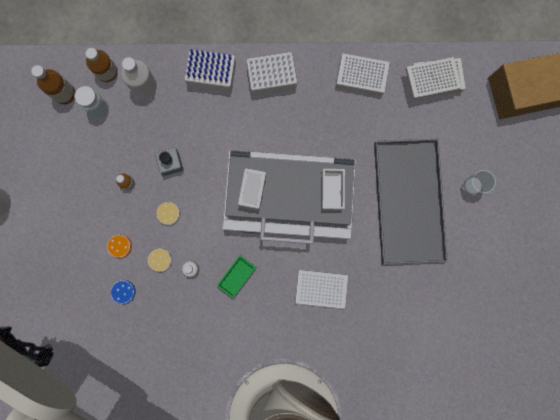

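View pics/wrist0.png

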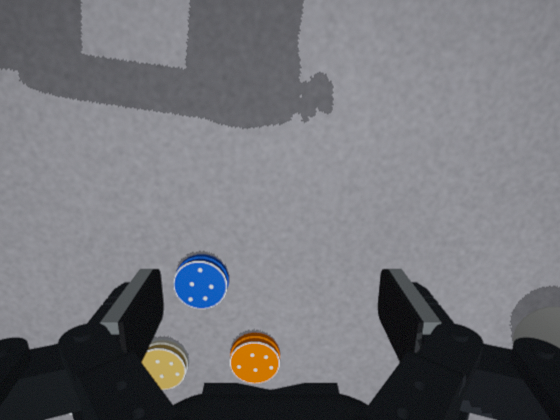

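In the scene and top pictures the folded screen holds a white box (top 251,189) and an open white trough (333,189). The straw-coloured dishes are at (168,213) and (160,260), the blue and orange look-alikes at (122,292) and (119,247), and the green trough at (237,277). I'll check the choices in a close crop.

```bash
cat > h.py <<'E'
import numpy as np, cv2
from station import bot
def ray(c,u,v,z):
    R=np.array(c["R"]);t=np.array(c["t"])
    d=R.T@np.array([(u-c["cx"])/c["fx"],(v-c["cy"])/c["fy"],1.]); o=-R.T@t
    return o+d*(z-o[2])/d[2]
def proj(c,X):
    p=np.array(c["R"])@np.array(X)+np.array(c["t"]); return np.array([c["fx"]*p[0]/p[2]+c["cx"],c["fy"]*p[1]/p[2]+c["cy"]])
def crop(c,name,u0,v0,u1,v1,s):
    im=c["pixels"][v0:v1,u0:u1,::-1]; im=cv2.resize(im,None,fx=s,fy=s,interpolation=cv2.INTER_CUBIC); cv2.imwrite(name,im)
def tri(c1,p1,c2,p2):
    P=lambda c:np.array([[c["fx"],0,c["cx"]],[0,c["fy"],c["cy"]],[0,0,1]])@np.c_[np.array(c["R"]),np.array(c["t"])]
    X=cv2.triangulatePoints(P(c1),P(c2),np.array(p1,float),np.array(p2,float)); return (X[:3]/X[3]).ravel()
E
python3 - <<'E'
from h import *
t=bot.capture("top"); s=bot.capture("scene")
crop(t,"pics/t1.png",215,130,365,250,5)
crop(t,"pics/t2.png",90,140,220,310,3)
crop(s,"pics/s1.png",160,140,330,300,4)
E
```

```text
(no output)
```

View pics/t1.png

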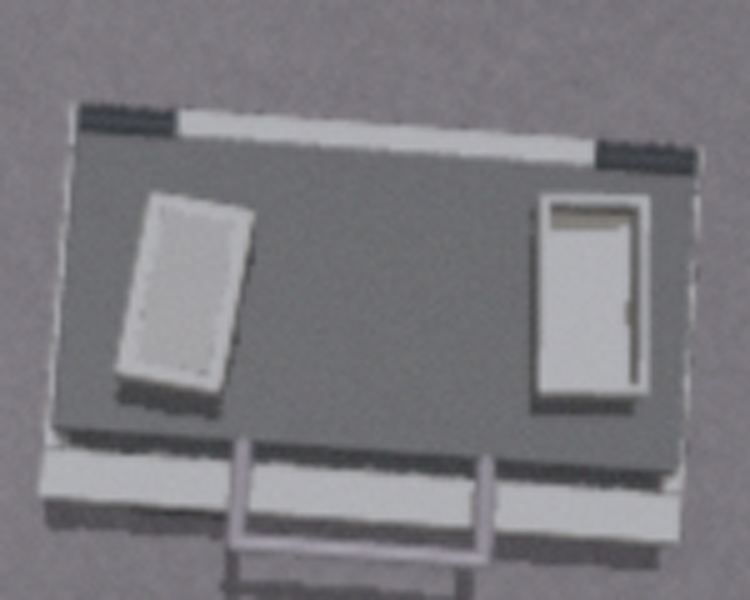

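View pics/t2.png

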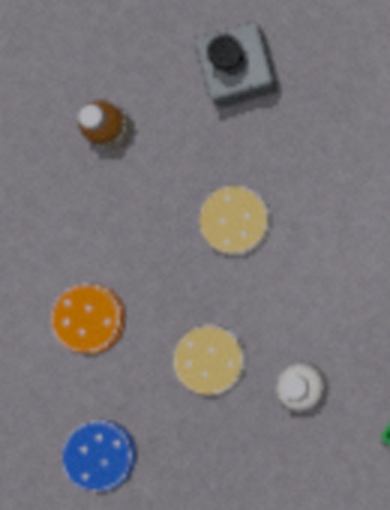

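View pics/s1.png

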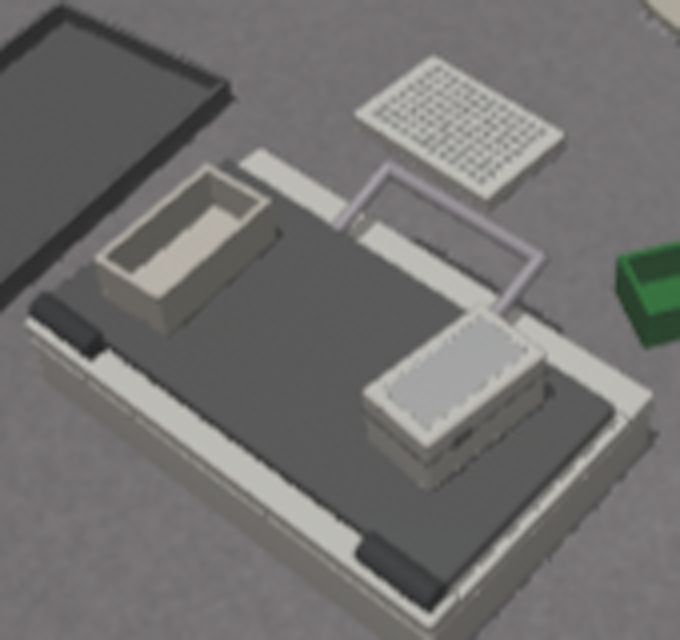

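```bash
python3 - <<'E'
from h import *
t=bot.capture("top")
f=lambda p,u0,v0,s,z:ray(t,u0+(p[0]+.5)/s-.5,v0+(p[1]+.5)/s-.5,z)
def quad(n,ps,u0,v0,s,z):
    q=np.array([f(p,u0,v0,s,z) for p in ps]); c=q.mean(0)
    d=(q[0]+q[1]-q[2]-q[3]); l=np.linalg.norm(d[:2])/2; w=np.linalg.norm((q[1]+q[2]-q[0]-q[3])[:2])/2
    print(n,c.round(4),"yaw of long axis",np.degrees(np.arctan2(d[1],d[0])).round(2),l.round(4),w.round(4))
quad("box",[(150,195),(255,212),(220,392),(117,376)],215,130,5,.117)
quad("trough",[(540,195),(650,195),(648,396),(537,394)],215,130,5,.106)
quad("tray",[(375,141),(438,140),(444,264),(382,265)],0,0,1,.022)
a=f((235,545),215,130,5,.084);b=f((488,556),215,130,5,.084);print("bar",a,b,(a+b)/2, np.linalg.norm(a-b))
d=b-a; print("imager yaw",np.degrees(np.arctan2(d[0],-d[1])))
for n,p,z in (("plunger",(226,53),.079),("d1",(233,219),.018),("d2",(208,360),.018),("orange",(87,319),.018),("blue",(98,456),.018),("ambertop",(91,117),.068),("white",(297,387),.062)):
    print(n,f(p,90,140,3,z).round(4))
for n,p in (("screenBL",(78,135)),("BR",(695,172)),("FL",(55,428)),("FR",(680,470))): print(n,f(p,215,130,5,.072).round(4))
for n,p in (("FL",(40,495)),("FR",(682,542))): print("rim",n,f(p,215,130,5,.054).round(4))
print(bot.observe()["time_s"])
E
```

```text
box [0.5623 0.0708 0.117 ] yaw of long axis -10.95 0.0881 0.05
trough [ 0.5615 -0.1247  0.106 ] yaw of long axis -2.08 0.0971 0.0531
tray [ 0.5383 -0.3315  0.022 ] yaw of long axis 0.71 0.3209 0.161
bar [0.44430794 0.04883626 0.084     ] [ 0.43767733 -0.07343853  0.084     ] [ 0.44099263 -0.01230114  0.084     ] 0.12245444318373318
imager yaw -3.103944448137019
plunger [0.6475 0.2852 0.079 ]
d1 [0.5168 0.2904 0.018 ]
d2 [0.3972 0.3102 0.018 ]
orange [0.4329 0.413  0.018 ]
blue [0.318  0.4014 0.018 ]
ambertop [0.5973 0.3981 0.068 ]
white [0.3739 0.228  0.062 ]
screenBL [0.6494 0.1251 0.072 ]
BR [ 0.6278 -0.1811  0.072 ]
FL [0.5033 0.1367 0.072 ]
FR [ 0.4794 -0.1695  0.072 ]
rim FL [0.4718 0.1458 0.054 ]
rim FR [ 0.445  -0.1726  0.054 ]
0.3
```

```bash
cat >> h.py <<'E'
from scipy.spatial.transform import Rotation as Ro
def plan(x,y,z,yaw=None,n=5):
    s=bot.observe(); p=np.array(s["eef_pos"]); r,pi,yw=s["orientation"]
    if yaw is None: yaw=yw
    dy=(yaw-yw+90)%180-90
    print("t",round(s["time_s"],2),"at",p.round(4),np.round([r,pi,yw],2),"w",round(s["gripper_width"],4),"F",np.round(s["wrist_force"],1),"j6",round(s["joint_pos"][5],1),"dyaw",round(dy,2))
    d=(np.array([x,y,z])-p)*100
    for k in range(n):
        R=Ro.from_euler("xyz",[r,pi,yw+dy*k/n],degrees=True)
        print("  ",(R.inv().apply(d/n)).round(2), round(-np.radians(dy)/n,3), "|%.2f|"%np.linalg.norm(d/n))
E
python3 -c "
from h import *
plan(.5623,.0708,.23,79,10)"
```

```text
t 0.3 at [0.2343 0.525  0.256 ] [-1.800e+02  3.000e-02  6.595e+01] w 0.0853 F [-0.2  0.3  0.2] j6 -7.7 dyaw 13.05
   [-2.81  4.85  0.26] -0.023 |5.61|
   [-2.92  4.78  0.26] -0.023 |5.61|
   [-3.03  4.71  0.26] -0.023 |5.61|
   [-3.13  4.64  0.26] -0.023 |5.61|
   [-3.24  4.57  0.26] -0.023 |5.61|
   [-3.34  4.5   0.26] -0.023 |5.61|
   [-3.44  4.42  0.26] -0.023 |5.61|
   [-3.54  4.34  0.26] -0.023 |5.61|
   [-3.64  4.26  0.26] -0.023 |5.61|
   [-3.74  4.17  0.26] -0.023 |5.61|
```

```bash
python3 -m creep '[[-2.8,4.8,0.2,-0.02,8.5],[-2.9,4.8,0.2,-0.02,8.5],[-3,4.7,0.2,-0.02,8.5],[-3.1,4.6,0.2,-0.02,8.5],[-3.2,4.6,0.2,-0.02,8.5]]'; python3 -c "
from h import *
plan(.5623,.0708,.23,79,5)"
```

```text
time_s: 0.92
eef_pos: [0.3997, 0.2948, 0.2454]
orientation: [180.0, 0.0, 72.2]
wrist_force: [0.1, 0.7, 0.1]
gripper_width: 0.0846
t 0.93 at [0.3997 0.2948 0.2454] [180.     0.    72.22] w 0.0846 F [0.1 0.7 0.1] j6 -44.7 dyaw 6.78
   [-3.27  4.46  0.31] -0.024 |5.54|
   [-3.38  4.39  0.31] -0.024 |5.54|
   [-3.48  4.3   0.31] -0.024 |5.54|
   [-3.58  4.22  0.31] -0.024 |5.54|
   [-3.68  4.13  0.31] -0.024 |5.54|
```

```bash
python3 -m creep '[[-3.3,4.5,0.3,-0.02,8.5],[-3.4,4.4,0.3,-0.03,8.5],[-3.5,4.3,0.3,-0.02,8.5],[-3.6,4.2,0.3,-0.02,8.5],[-3.7,4.1,0.3,-0.03,8.5]]'; python3 -c "
from h import *
plan(.5623,.0708,.15,79,2)
c=bot.capture('wrist');cv2.imwrite('pics/w1.png',c['pixels'][:,:,::-1])
for z in(.117,): print(proj(c,[.5623,.0708,z]))"
```

```text
time_s: 1.55
eef_pos: [0.5661, 0.0611, 0.2308]
orientation: [179.9, -0.1, 79.3]
wrist_force: [1.3, 1.3, -0.1]
gripper_width: 0.0849
t 1.55 at [0.5661 0.0611 0.2308] [ 1.7989e+02 -6.0000e-02  7.9300e+01] w 0.0849 F [ 1.3  1.3 -0.1] j6 -80.9 dyaw -0.3
   [ 0.43 -0.28  4.04] 0.003 |4.07|
   [ 0.43 -0.29  4.04] 0.003 |4.07|
[282.65884033 201.58048635]
```

View pics/w1.png

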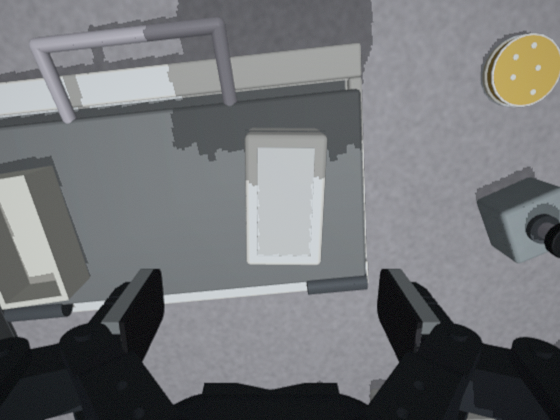

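The wrist picture shows the closed white box, its top corners at (247,131), (327,131), (320,264) and (247,263). I'll refine its pose from these.

```bash
python3 -c "
from h import *
c=bot.capture('wrist')
q=np.array([ray(c,u,v,.117) for u,v in ((247,131),(327,131),(321,264),(247,263))]);print(q.round(4),q.mean(0).round(4))
d=q[2]+q[3]-q[0]-q[1];print(np.degrees(np.arctan2(d[1],d[0])))
m=q.mean(0)
plan(m[0],m[1],.16,79,2)"
```

```text
[[0.5158 0.052  0.117 ]
 [0.525  0.1006 0.117 ]
 [0.6138 0.0837 0.117 ]
 [0.6036 0.0337 0.117 ]] [0.5645 0.0675 0.117 ]
-11.26451101979376
t 1.65 at [0.5672 0.0587 0.2297] [1.7995e+02 1.0000e-02 7.9080e+01] w 0.0851 F [0.8 0.2 0.2] j6 -80.9 dyaw -0.08
   [ 0.41 -0.21  3.48] 0.001 |3.51|
   [ 0.4  -0.22  3.48] 0.001 |3.51|
```

```bash
python3 -m creep '[[0.5,-0.2,3.4,0,8.5],[0.4,-0.2,3.4,0,8.5],[0,0,2,0,8.5],[0,0,1,0,8.5],[0,0,0,0,8.5]]'; python3 -c "
from h import *
plan(.5638,.0685,.104,79,2)"
```

```text
time_s: 2.28
eef_pos: [0.5651, 0.0685, 0.1293]
orientation: [179.9, -0.0, 79.0]
wrist_force: [0.3, 0.0, 0.4]
gripper_width: 0.0849
t 2.27 at [0.5651 0.0685 0.1293] [ 1.7992e+02 -1.0000e-02  7.8960e+01] w 0.0849 F [0.3 0.  0.4] j6 -79.8 dyaw 0.04
   [-0.01 -0.06  1.27] -0.0 |1.27|
   [-0.01 -0.06  1.27] -0.0 |1.27|
```

```bash
python3 -m creep '[[0,-0.1,1.3,0,8.5],[0,0,1.2,0,8.5],[0,0,0,0,4],[0,0,0,0,4],[0,0,0,0,4]]'; python3 -c "
from h import *
plan(.5638,.0685,.104,79,1)"
```

```text
time_s: 2.9
eef_pos: [0.5649, 0.0688, 0.1047]
orientation: [179.8, -0.0, 79.0]
wrist_force: [0.5, -0.4, -0.4]
gripper_width: 0.0514
t 2.9 at [0.5649 0.0688 0.1047] [ 1.7976e+02 -5.0000e-02  7.8960e+01] w 0.0514 F [ 0.5 -0.4 -0.4] j6 -79.8 dyaw 0.04
   [-0.05 -0.11  0.07] -0.001 |0.14|
```

```bash
python3 -m creep '[[0,0,-1,0,3],[0,0,-3,0,3],[0,0,-4,0,3],[0,0,-3,0,3],[0,0,0,0,3]]'; python3 -c "
from h import *
plan(.618,-.3305,.19,90,9)"
```

```text
time_s: 3.52
eef_pos: [0.5644, 0.0687, 0.2213]
orientation: [179.7, -0.1, 79.0]
wrist_force: [-0.8, -0.1, -1.1]
gripper_width: 0.0512
t 3.52 at [0.5644 0.0687 0.2213] [ 1.7966e+02 -7.0000e-02  7.8950e+01] w 0.0512 F [-0.8 -0.1 -1.1] j6 -79.8 dyaw 11.05
   [-4.24  1.43  0.35] -0.021 |4.49|
   [-4.27  1.34  0.35] -0.021 |4.49|
   [-4.3   1.25  0.35] -0.021 |4.49|
   [-4.32  1.16  0.35] -0.021 |4.49|
   [-4.35  1.06  0.35] -0.021 |4.49|
   [-4.37  0.97  0.35] -0.021 |4.49|
   [-4.39  0.88  0.35] -0.021 |4.49|
   [-4.41  0.78  0.35] -0.021 |4.49|
   [-4.42  0.69  0.35] -0.021 |4.49|
```

```bash
python3 -m creep '[[-4.2,1.4,0.3,-0.02,3],[-4.3,1.3,0.3,-0.02,3],[-4.3,1.3,0.3,-0.02,3],[-4.3,1.2,0.3,-0.02,3],[-4.3,1.1,0.3,-0.02,3]]';  python3 -c "
from h import *
plan(.618,-.3305,.18,90,4)"
```

```text
time_s: 4.15
eef_pos: [0.5944, -0.1556, 0.2048]
orientation: [179.7, -0.1, 85.1]
wrist_force: [0.6, 0.2, -0.0]
gripper_width: 0.0514
t 4.15 at [ 0.5944 -0.1556  0.2048] [ 1.7972e+02 -9.0000e-02  8.5140e+01] w 0.0514 F [ 0.6  0.2 -0. ] j6 -107.1 dyaw 4.86
   [-4.31  0.95  0.62] -0.021 |4.45|
   [-4.33  0.86  0.62] -0.021 |4.45|
   [-4.34  0.77  0.62] -0.021 |4.45|
   [-4.36  0.68  0.62] -0.021 |4.45|
```

```bash
python3 -m creep '[[-4.3,1,0.6,-0.02,3],[-4.3,0.9,0.6,-0.02,3],[-4.3,0.8,0.6,-0.02,3],[-4.3,0.6,0.6,-0.02,3],[0,0,0,0,3]]';  python3 -c "
from h import *
plan(.618,-.3305,.039,90,4)"
```

```text
time_s: 4.78
eef_pos: [0.6167, -0.3375, 0.1755]
orientation: [180.0, -0.2, 89.7]
wrist_force: [0.1, 0.6, -0.7]
gripper_width: 0.0513
t 4.78 at [ 0.6167 -0.3375  0.1755] [179.98  -0.23  89.72] w 0.0513 F [ 0.1  0.6 -0.7] j6 -124.8 dyaw 0.28
   [0.16 0.03 3.41] -0.001 |3.42|
   [0.16 0.03 3.41] -0.001 |3.42|
   [0.16 0.03 3.41] -0.001 |3.42|
   [0.16 0.03 3.41] -0.001 |3.42|
```

```bash
python3 -m creep '[[0.3,0,3.4,0,3],[0.3,0,3.4,0,3],[0,0,3,0,3],[0,0,2,0,3],[0,0,0,0,3]]';  python3 -c "
from h import *
plan(.618,-.3305,.039,90,2)"
```

```text
time_s: 5.4
eef_pos: [0.6163, -0.3282, 0.0533]
orientation: [-180.0, -0.3, 89.7]
wrist_force: [0.3, -0.3, -0.5]
gripper_width: 0.0515
t 5.4 at [ 0.6163 -0.3282  0.0533] [-179.96   -0.32   89.72] w 0.0515 F [ 0.3 -0.3 -0.5] j6 -124.3 dyaw 0.28
   [-0.12  0.09  0.71] -0.002 |0.73|
   [-0.12  0.09  0.71] -0.002 |0.73|
```

```bash
python3 -m creep '[[0,0,0.8,0,3],[0,0,0.7,0,3],[0,0,0,0,3],[0,0,0,0,8],[0,0,0,0,8]]';  python3 -c "
from h import *
plan(.618,-.3305,.039,90,1)"
python3 -m creep '[[0,0,0,0,8],[0,0,-4,0,8],[0,0,-5,0,8],[0,0,-6,0,8],[0,0,-4,0,8]]';  python3 -c "
from h import *
plan(.5615,-.1247,.2,88,7)
t=bot.capture('top');crop(t,'pics/t3.png',215,120,455,280,3)"
```

```text
time_s: 6.02
eef_pos: [0.6177, -0.3288, 0.041]
orientation: [179.8, -0.2, 89.7]
wrist_force: [0.4, 0.8, -0.6]
gripper_width: 0.0801
t 6.03 at [ 0.6177 -0.3288  0.041 ] [ 1.7981e+02 -1.7000e-01  8.9720e+01] w 0.0801 F [ 0.4  0.8 -0.6] j6 -124.2 dyaw 0.28
   [-0.17  0.03  0.2 ] -0.005 |0.27|
time_s: 6.65
eef_pos: [0.616, -0.3288, 0.2335]
orientation: [-179.9, -0.3, 89.7]
wrist_force: [0.3, -0.5, -0.3]
gripper_width: 0.0803
t 6.65 at [ 0.616  -0.3288  0.2335] [-179.93   -0.34   89.71] w 0.0803 F [ 0.3 -0.5 -0.3] j6 -124.2 dyaw -1.71
   [ 2.91 -0.79  0.5 ] 0.004 |3.06|
   [ 2.91 -0.8   0.5 ] 0.004 |3.06|
   [ 2.9  -0.82  0.5 ] 0.004 |3.06|
   [ 2.9  -0.83  0.5 ] 0.004 |3.06|
   [ 2.89 -0.84  0.5 ] 0.004 |3.06|
   [ 2.89 -0.85  0.5 ] 0.004 |3.06|
   [ 2.89 -0.87  0.5 ] 0.004 |3.06|
```

View pics/t3.png

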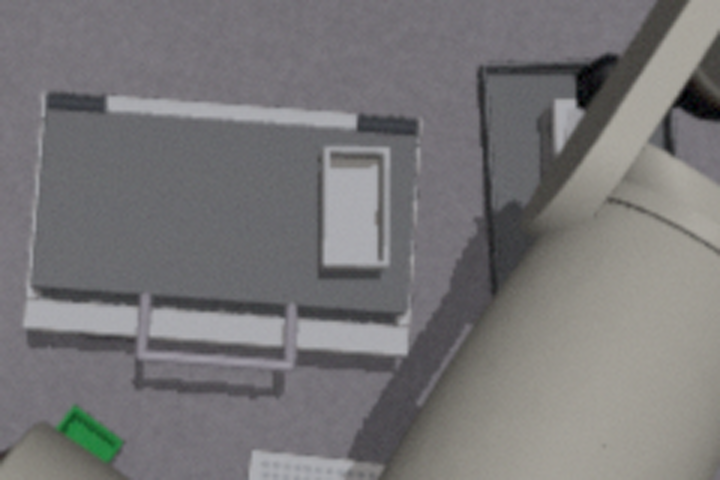

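The box is in the tray (about 565,125 in the crop) and the trough is undisturbed at (356,208). Now the trough.

```bash
python3 -m creep '[[4,-1.1,0.8,0.01,8.5],[4.1,-1.1,0.8,0.01,8.5],[4.1,-1.2,0.8,0.01,8.5],[4.1,-1.2,0.8,0,8.5],[4,-1.2,0.3,0,8.5]]';  python3 -c "
from h import *
c=bot.capture('wrist');cv2.imwrite('pics/w2.png',c['pixels'][:,:,::-1])
plan(.5615,-.1247,.13,88,2)
q=np.array([ray(t,u,v,.106) for t in [c] for u,v in ((247,131),)])"
```

```text
time_s: 7.32
eef_pos: [0.5626, -0.122, 0.2041]
orientation: [179.6, -0.0, 87.7]
wrist_force: [1.1, 0.2, -0.2]
gripper_width: 0.0849
t 7.38 at [ 0.5615 -0.1179  0.204 ] [ 1.7961e+02 -1.4000e-01  8.7820e+01] w 0.0847 F [1.4 4.7 1.9] j6 -107.5 dyaw 0.18
   [-0.35 -0.01  3.7 ] -0.002 |3.72|
   [-0.35 -0.01  3.7 ] -0.002 |3.72|
```

View pics/w2.png

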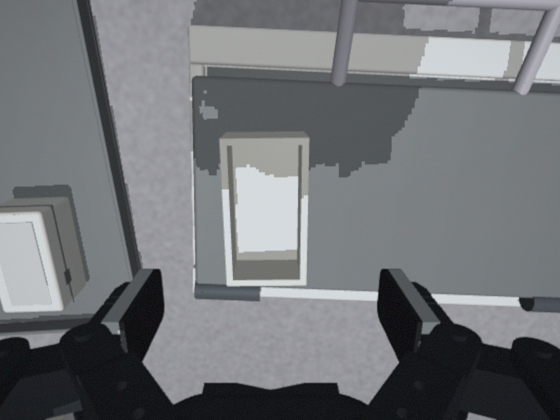

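The trough's rim corners in this view are (220,134), (309,131), (308,285) and (226,285).

```bash
python3 -c "
from h import *
c=bot.capture('wrist')
q=np.array([ray(c,u,v,.106) for u,v in ((220,134),(309,131),(308,285),(226,285))]);m=q.mean(0);print(q.round(4),m)
d=q[2]+q[3]-q[0]-q[1];print(np.degrees(np.arctan2(d[1],d[0])))
plan(m[0],m[1],.13,87.5,3)"
```

```text
[[ 0.5099 -0.1443  0.106 ]
 [ 0.5101 -0.0928  0.106 ]
 [ 0.6103 -0.0941  0.106 ]
 [ 0.6082 -0.148   0.106 ]] [ 0.55960609 -0.11980032  0.106     ]
-1.4486177873630441
t 7.42 at [ 0.5623 -0.1201  0.2046] [ 1.7957e+02 -8.0000e-02  8.7880e+01] w 0.0853 F [-0.1 -0.3  0.4] j6 -107.7 dyaw -0.38
   [ 0.   -0.11  2.48] 0.002 |2.49|
   [ 0.   -0.11  2.48] 0.002 |2.49|
   [ 0.   -0.11  2.48] 0.002 |2.49|
```

```bash
python3 -m creep '[[-0.1,0,2.5,0,8.5],[-0.1,0,3,0,8.5],[0,0,2,0,8.5],[0,0,1,0,8.5],[0,0,0,0,8.5]]';  python3 -c "
from h import *
plan(.561,-.122,.101,88,1)"
```

```text
time_s: 8.05
eef_pos: [0.5637, -0.1228, 0.1184]
orientation: [179.4, 0.0, 87.9]
wrist_force: [-0.5, -0.0, 0.4]
gripper_width: 0.0852
t 8.05 at [ 0.5637 -0.1228  0.1184] [1.794e+02 1.000e-02 8.793e+01] w 0.0852 F [-0.5 -0.   0.4] j6 -108.0 dyaw 0.07
   [ 0.07 -0.29  1.74] -0.001 |1.76|
```

```bash
python3 -m creep '[[0,-0.2,1.7,0,8.5],[0,0,0,0,4],[0,0,0,0,4],[0,0,0,0,4],[0,0,0,0,3]]';  python3 -m creep '[[0,0,-1,0,3],[0,0,-3,0,3],[0,0,-3,0,3],[0,0,-2,0,3],[0,0,0,0,3]]'; python3 -c "
from h import *
plan(.458,-.332,.17,90,5)"
```

```text
time_s: 8.68
eef_pos: [0.5628, -0.1233, 0.1025]
orientation: [179.2, 0.1, 87.9]
wrist_force: [-0.5, -0.5, -1.1]
gripper_width: 0.0512
time_s: 9.3
eef_pos: [0.5615, -0.1231, 0.1979]
orientation: [179.2, 0.1, 87.9]
wrist_force: [-0.3, 0.7, -0.2]
gripper_width: 0.0508
t 9.3 at [ 0.5615 -0.1231  0.1979] [1.7916e+02 9.0000e-02 8.7930e+01] w 0.0508 F [-0.3  0.7 -0.2] j6 -108.1 dyaw 2.07
   [-4.25 -1.93  0.54] -0.007 |4.70|
   [-4.24 -1.96  0.54] -0.007 |4.70|
   [-4.22 -1.99  0.53] -0.007 |4.70|
   [-4.21 -2.02  0.53] -0.007 |4.70|
   [-4.19 -2.05  0.53] -0.007 |4.70|
```

```bash
python3 -m creep '[[-4.2,-2,0.5,-0.01,3],[-4.2,-2,0.5,-0.01,3],[-4.2,-2,0.5,-0.01,3],[-4.2,-2,0.5,0,3],[-4.1,-2,0.5,0,3]]'; python3 -m creep '[[0,0,2,0,3],[0,0,3,0,3],[0,0,2.5,0,3],[0,0,1.5,0,3],[0,0,0,0,3]]'; python3 -c "
from h import *
plan(.458,-.332,.036,90,3)"
```

```text
time_s: 9.93
eef_pos: [0.4558, -0.333, 0.1679]
orientation: [179.2, 0.0, 90.0]
wrist_force: [1.1, -0.9, -0.8]
gripper_width: 0.0509
time_s: 10.55
eef_pos: [0.4536, -0.3352, 0.0715]
orientation: [179.4, -0.1, 89.7]
wrist_force: [1.0, 0.1, -0.8]
gripper_width: 0.0513
t 10.55 at [ 0.4536 -0.3352  0.0715] [ 1.7944e+02 -1.5000e-01  8.9720e+01] w 0.0513 F [ 1.   0.1 -0.8] j6 -134.5 dyaw 0.28
   [0.1  0.13 1.19] -0.002 |1.20|
   [0.1  0.13 1.19] -0.002 |1.20|
   [0.1  0.13 1.19] -0.002 |1.20|
```

```bash
python3 -m creep '[[0.2,0.2,1.2,0,3],[0,0.1,1.2,0,3],[0,0,1,0,3],[0,0,0,0,3],[0,0,0,0,8]]'; python3 -m creep '[[0,0,0,0,8],[0,0,0,0,8],[0,0,-4,0,8],[0,0,-5,0,8],[0,0,-6,0,8]]'; python3 -c "
from h import *
plan(.441,-.0123,.19,-4.5,8)
t=bot.capture('top');crop(t,'pics/t4.png',215,120,455,280,3)
t=bot.capture('wrist');cv2.imwrite('pics/w3.png',t['pixels'][:,:,::-1])"
```

```text
time_s: 11.18
eef_pos: [0.4581, -0.3334, 0.0369]
orientation: [179.3, -0.1, 89.8]
wrist_force: [0.9, 0.3, 0.2]
gripper_width: 0.0675
time_s: 11.8
eef_pos: [0.455, -0.3325, 0.1878]
orientation: [179.6, -0.3, 89.7]
wrist_force: [1.6, -0.9, -0.8]
gripper_width: 0.0798
t 11.8 at [ 0.455  -0.3325  0.1878] [179.6   -0.3   89.73] w 0.0798 F [ 1.6 -0.9 -0.8] j6 -134.1 dyaw 85.77
   [ 4.   -0.19 -0.01] -0.187 |4.01|
   [ 3.97  0.55 -0.  ] -0.187 |4.01|
   [3.8  1.28 0.  ] -0.187 |4.01|
   [3.49 1.97 0.  ] -0.187 |4.01|
   [3.06 2.58 0.01] -0.187 |4.01|
   [2.53 3.11 0.01] -0.187 |4.01|
   [1.91 3.52 0.01] -0.187 |4.01|
   [1.22 3.82 0.01] -0.187 |4.01|
```

View pics/t4.png

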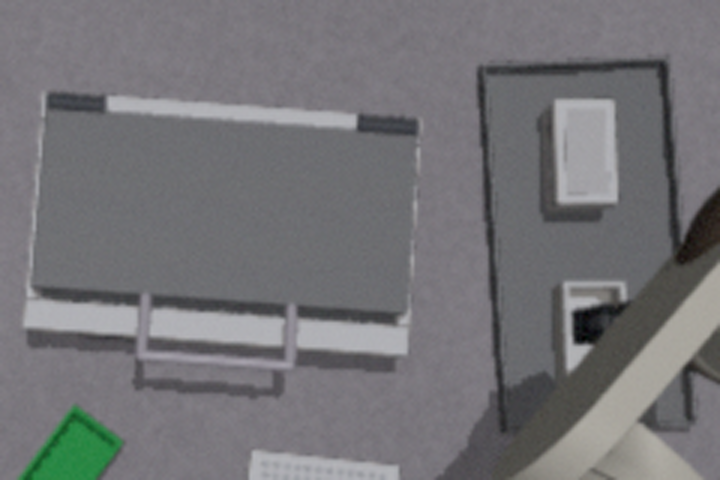

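View pics/w3.png

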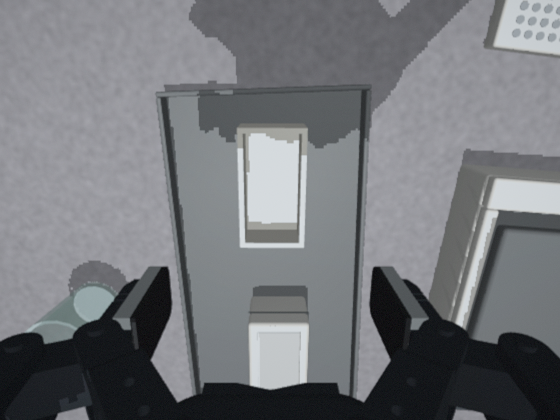

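Both things lie apart in the tray (box about 585,150, trough about 595,330 in the top crop). The screen is clear, so the bar is next.

```bash
python3 -m creep '[[4,-0.2,0,-0.18,4],[4,0.5,0,-0.18,4],[3.8,1.3,0,-0.18,4],[3.5,2,0,-0.18,4],[3.1,2.6,0,-0.18,4]]'; python3 -c "
from h import *
plan(.441,-.0123,.16,-4.5,4)"
```

```text
time_s: 12.52
eef_pos: [0.4597, -0.1047, 0.1941]
orientation: [-178.8, 1.6, 140.1]
wrist_force: [1.8, 0.3, 1.0]
gripper_width: 0.0404
t 12.53 at [ 0.4597 -0.1047  0.1941] [-178.79    1.62  140.09] w 0.0404 F [1.8 0.3 1. ] j6 -160.9 dyaw 35.41
   [1.87 1.49 0.77] -0.154 |2.51|
   [1.62 1.75 0.77] -0.154 |2.51|
   [1.33 1.98 0.77] -0.154 |2.51|
   [1.01 2.16 0.78] -0.154 |2.51|
```

That turn went the wrong way towards the j6 limit. I'll unwind it with positive twist.

```bash
python3 -m creep '[[0,0,-0.5,0.18,4],[0,0,-0.5,0.18,4],[0,0,0,0.18,4],[0,0,0,0.18,4],[0,0,0,0.18,4]]'; python3 -m creep '[[0,0,0,0.18,4],[0,0,0,0.18,4],[0,0,0,0.18,4],[0,0,0,0.18,4],[0,0,0,0.18,4]]'; python3 -c "
from h import *
plan(.441,-.0123,.16,-4.5,4)"
```

```text
time_s: 13.15
eef_pos: [0.4602, -0.0986, 0.206]
orientation: [179.2, 2.0, 87.6]
wrist_force: [-0.0, -0.2, 0.1]
gripper_width: 0.04
time_s: 13.78
eef_pos: [0.4603, -0.0987, 0.2073]
orientation: [177.8, 0.5, 34.3]
wrist_force: [-0.2, 0.0, -0.0]
gripper_width: 0.0403
t 13.78 at [ 0.4603 -0.0987  0.2073] [177.81   0.47  34.29] w 0.0403 F [-0.2  0.  -0. ] j6 -54.5 dyaw -38.79
   [ 0.83 -2.1   1.1 ] 0.169 |2.51|
   [ 0.47 -2.21  1.09] 0.169 |2.51|
   [ 0.1  -2.25  1.1 ] 0.169 |2.51|
   [-0.27 -2.24  1.1 ] 0.169 |2.51|
```

```bash
python3 -m creep '[[0.8,-2.1,1,0.17,4],[0.5,-2.2,1,0.17,4],[0.1,-2.2,1,0.17,4],[-0.3,-2.2,1,0.16,4],[0,0,0,0,4]]'; python3 -c "
from h import *
plan(.441,-.0123,.16,-4.5,1)
c=bot.capture('wrist');cv2.imwrite('pics/w4.png',c['pixels'][:,:,::-1]); print(proj(c,[.441,-.0123,.084]))"
```

```text
time_s: 14.4
eef_pos: [0.442, -0.011, 0.1639]
orientation: [178.0, -1.2, -5.5]
wrist_force: [-0.4, -0.4, 0.1]
gripper_width: 0.0398
t 14.4 at [ 0.442  -0.011   0.1639] [177.98  -1.22  -5.48] w 0.0398 F [-0.4 -0.4  0.1] j6 -4.2 dyaw 0.98
   [-0.09  0.12  0.39] -0.017 |0.42|
[266.41134651 225.75698927]
```

View pics/w4.png

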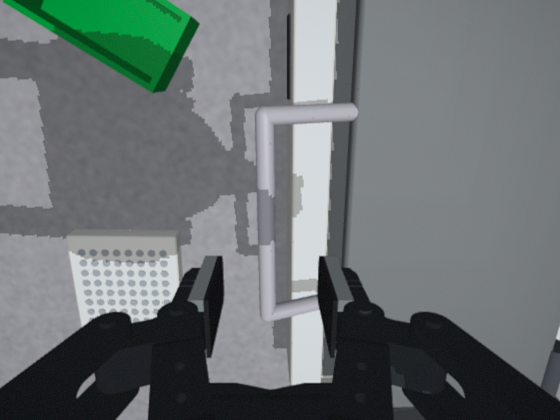

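The bar runs from (265,112) to (267,315) and lies between the open fingers; the projected middle agrees.

```bash
python3 -c "
from h import *
c=bot.capture('wrist'); a=ray(c,265,112,.084);b=ray(c,267,315,.084);print(a,b,(a+b)/2, a[0]-b[0],a[1]-b[1])
m=(a+b)/2
plan(m[0],m[1],.09,-4.5,3)"
```

```text
[0.44684658 0.05013862 0.084     ] [ 0.4360386 -0.0734432  0.084    ] [ 0.44144259 -0.01165229  0.084     ] 0.010807983678154054 0.12358182094779065
t 14.5 at [ 0.4426 -0.0122  0.1646] [177.95  -1.28  -5.32] w 0.0399 F [0.4 0.2 0.7] j6 -4.5 dyaw 0.82
   [-0.1  -0.1   2.48] -0.005 |2.49|
   [-0.1  -0.1   2.48] -0.005 |2.49|
   [-0.1  -0.1   2.48] -0.005 |2.49|
```

```bash
python3 -m creep '[[-0.1,0,2,0,4],[-0.1,0,2.5,0,4],[-0.1,0,1.5,0,4],[0,0,0.8,0,4],[0,0,0,0,4]]'; python3 -c "
from h import *
plan(.4415,-.0115,.09,-5,1)"
```

```text
time_s: 15.12
eef_pos: [0.4433, -0.0178, 0.0976]
orientation: [177.9, -1.5, -4.8]
wrist_force: [-0.4, 1.1, 0.3]
gripper_width: 0.0399
t 15.12 at [ 0.4433 -0.0178  0.0976] [177.87  -1.54  -4.8 ] w 0.0399 F [-0.4  1.1  0.3] j6 -5.3 dyaw -0.2
   [-0.25 -0.64  0.73] 0.004 |1.00|
```

```bash
python3 -m creep '[[-0.2,-0.5,0.8,0,4],[0,0,0,0,0],[0,0,0,0,0],[0,0,0,0,0],[0,0,0,0,0]]'; python3 -c "
from h import *
plan(.4415,-.0115,.09,-5,1)"
```

```text
time_s: 15.75
eef_pos: [0.4408, -0.0126, 0.0902]
orientation: [177.8, -1.4, -4.7]
wrist_force: [2.2, -1.2, -5.3]
gripper_width: 0.0078
t 15.75 at [ 0.4408 -0.0126  0.0902] [177.82  -1.4   -4.72] w 0.0078 F [ 2.2 -1.2 -5.3] j6 -4.7 dyaw -0.28
   [ 0.06 -0.11  0.02] 0.005 |0.13|
```

```bash
cat >> h.py <<'E'
H=np.array([.6454,-.030,.066]); YAW=np.radians(-5.)
def arc(dth,n=5,H=H):
    s=bot.observe(); p=np.array(s["eef_pos"]); R=Ro.from_euler("xyz",s["orientation"],degrees=True)
    g=p+R.apply([0,0,.006]); ex=np.array([np.cos(YAW),np.sin(YAW),0])
    f=-(g-H)@ex; u=(g-H)[2]; r=np.hypot(f,u); th0=np.arctan2(.018,.205); th=np.arctan2(u,f)-th0
    print("t",round(s["time_s"],2),"th",round(th,3),"r",round(r,4),"F",np.round(s["wrist_force"],1),"T",np.round(s["ft_torque"],1),"w",round(s["gripper_width"],4),"rpy",np.round(s["orientation"],1),"lat",np.round((g-H)@[-ex[1],ex[0],0],4))
    for k in range(1,n+1):
        a=th+th0+k*dth; q=H-ex*(.2058*np.cos(a))+np.array([0,0,.2058*np.sin(a)])
        print("  ",(R.inv().apply(q-g)*100).round(2)); g=q
E
python3 -c "
from h import *
arc(.07)"
```

```text
t 15.75 th 0.001 r 0.206 F [ 2.2 -1.2 -5.3] T [-0.2 -0.1 -0. ] w 0.0078 rpy [177.8  -1.4  -4.7] lat -0.0007
   [ 0.23 -0.01 -1.42]
   [ 0.31  0.05 -1.41]
   [ 0.41  0.05 -1.38]
   [ 0.5   0.05 -1.35]
   [ 0.6   0.05 -1.31]
```

```bash
python3 -m creep '[[0.2,0,-1.4,0,0],[0.3,0,-1.4,0,0],[0.4,0,-1.4,0,0],[0.5,0,-1.4,0,0],[0.6,0,-1.3,0,0]]'; python3 -c "
from h import *
arc(.09)"
```

```text
time_s: 16.38
eef_pos: [0.4591, -0.014, 0.1603]
orientation: [177.5, -1.3, -4.7]
wrist_force: [-2.6, -8.1, -4.7]
gripper_width: 0.0077
t 16.38 th 0.354 r 0.2067 F [-2.6 -8.1 -4.7] T [-1.   0.4 -0. ] w 0.0077 rpy [177.5  -1.3  -4.7] lat -0.0005
   [ 0.98  0.02 -1.58]
   [ 1.04  0.07 -1.53]
   [ 1.18  0.07 -1.43]
   [ 1.3   0.06 -1.32]
   [ 1.41  0.06 -1.19]
```

```bash
python3 -m creep '[[1,0,-1.6,0,0],[1.1,0.1,-1.5,0,0],[1.2,0.1,-1.4,0,0],[1.3,0.1,-1.3,0,0],[1.4,0.1,-1.2,0,0]]'; python3 -c "
from h import *
arc(.09)"
```

```text
time_s: 17.0
eef_pos: [0.5126, -0.0187, 0.2325]
orientation: [177.5, -0.3, -4.7]
wrist_force: [-4.5, 3.2, -2.6]
gripper_width: 0.0078
t 17.0 th 0.79 r 0.2086 F [-4.5  3.2 -2.6] T [ 0.6  1.1 -0.1] w 0.0078 rpy [177.5  -0.3  -4.7] lat -0.0006
   [ 1.66 -0.01 -0.9 ]
   [ 1.58  0.05 -0.97]
   [ 1.66  0.04 -0.83]
   [ 1.72  0.04 -0.67]
   [ 1.78  0.03 -0.52]
```

```bash
python3 -m creep '[[1.6,0,-0.9,0,0],[1.6,0,-1,0,0],[1.7,0,-0.8,0,0],[1.7,0,-0.7,0,0],[1.8,0,-0.5,0,0]]'; python3 -c "
from h import *
arc(.09)"
```

```text
time_s: 17.62
eef_pos: [0.5955, -0.0255, 0.2756]
orientation: [177.3, 0.1, -4.8]
wrist_force: [-5.1, -2.1, -1.9]
gripper_width: 0.0078
t 17.62 th 1.242 r 0.2097 F [-5.1 -2.1 -1.9] T [-0.2  1.1 -0. ] w 0.0078 rpy [ 1.773e+02  1.000e-01 -4.800e+00] lat -0.0002
   [ 1.91 -0.01  0.01]
   [ 1.84  0.02 -0.2 ]
   [ 1.85  0.01 -0.03]
   [1.85 0.   0.13]
   [ 1.83 -0.01  0.3 ]
```

```bash
python3 -m creep '[[1.9,0,0,0,0],[1.8,0,-0.1,0,0],[1.8,0,0,0,0],[1.8,0,0.1,0,0],[1.6,0,0.3,0,0]]'; python3 -c "
from h import *
arc(.05)
c=bot.capture('scene');crop(c,'pics/s2.png',150,100,350,300,3)"
```

```text
time_s: 18.25
eef_pos: [0.6858, -0.0332, 0.2774]
orientation: [177.3, 0.1, -4.8]
wrist_force: [-5.0, -0.1, 0.6]
gripper_width: 0.0073
t 18.25 th 1.678 r 0.2094 F [-5.  -0.1  0.6] T [ 0.2  1.1 -0.1] w 0.0073 rpy [ 1.773e+02  1.000e-01 -4.800e+00] lat 0.0001
   [ 0.94 -0.01  0.58]
   [ 0.99 -0.01  0.27]
   [ 0.98 -0.01  0.32]
   [ 0.96 -0.01  0.37]
   [ 0.94 -0.02  0.42]
```

View pics/s2.png

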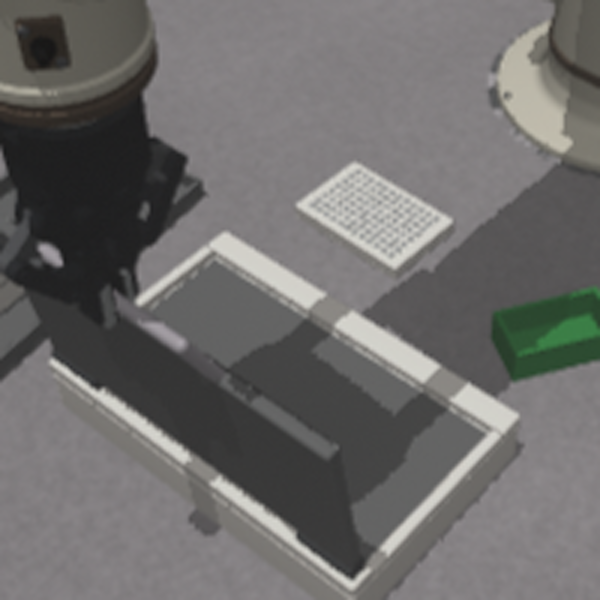

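The screen is just short of its angle with the gripper on the bar. One small push more.

```bash
python3 -m creep '[[0.8,0,0.1,0,0],[0.5,0,0.1,0,0],[0,0,0,0,0],[0,0,0,0,0],[0,0,0,0,0]]'; python3 -c "
from h import *
arc(.05,1)"
```

```text
time_s: 18.92
eef_pos: [0.7008, -0.0343, 0.2743]
orientation: [177.3, 0.1, -4.8]
wrist_force: [2.1, -0.5, -3.3]
gripper_width: 0.0079
t 18.93 th 1.751 r 0.2098 F [ 2.1 -0.5 -3.3] T [ 0.  -0.1  0. ] w 0.0079 rpy [ 1.773e+02  1.000e-01 -4.800e+00] lat 0.0002
   [ 0.88 -0.01  0.68]
```

```bash
python3 -m creep '[[0,0,0,0,4],[0,0,0,0,4],[0,0,0,0,4],[0,0,-2,0,4],[0,0,-4,0,4]]'; python3 -m creep '[[0,0,-4,0,4],[-3,0,0,0,4],[-5,0,0,0,4],[-5,0,0,0,4],[-5,0,0,0,4]]'; python3 -c "
from h import *
plan(.5168,.2904,.25,90,6)
c=bot.capture('scene');cv2.imwrite('pics/s3.png',c['pixels'][:,:,::-1])
c=bot.capture('top');cv2.imwrite('pics/t5.png',c['pixels'][:,:,::-1])"
```

```text
time_s: 19.55
eef_pos: [0.7002, -0.0315, 0.3333]
orientation: [177.3, 0.3, -4.8]
wrist_force: [0.5, 0.4, 0.8]
gripper_width: 0.0401
time_s: 20.18
eef_pos: [0.5189, -0.0145, 0.377]
orientation: [177.3, 0.0, -4.8]
wrist_force: [0.2, 0.2, 0.7]
gripper_width: 0.0401
t 20.18 at [ 0.5189 -0.0145  0.377 ] [177.29   0.    -4.79] w 0.0401 F [0.2 0.2 0.7] j6 -4.3 dyaw -85.21
   [-0.46 -5.16  1.87] 0.248 |5.50|
   [-1.69 -4.89  1.89] 0.248 |5.50|
   [-2.81 -4.33  1.91] 0.248 |5.50|
   [-3.76 -3.51  1.95] 0.248 |5.50|
   [-4.49 -2.48  2.  ] 0.248 |5.50|
   [-4.94 -1.31  2.06] 0.248 |5.50|
```

View pics/s3.png

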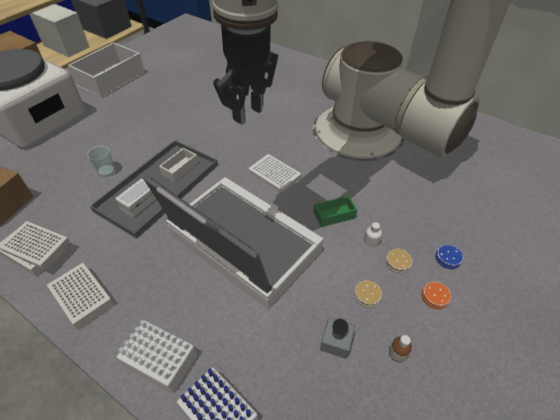

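View pics/t5.png

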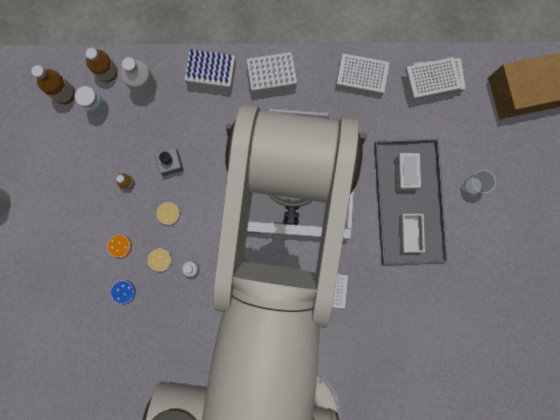

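```bash
python3 -c "
from h import *
c=bot.capture('wrist'); o=-np.array(c['R']).T@np.array(c['t']); s=bot.observe()
print('cam in tool',Ro.from_euler('xyz',s['orientation'],degrees=True).inv().apply(o-s['eef_pos']))
plan(.5168,.2904,.25,-5,6)"
```

```text
cam in tool [-0.0022694  -0.07534497 -0.11863466]
t 20.32 at [ 0.519  -0.0144  0.3784] [ 1.7729e+02 -1.3000e-01 -4.7900e+00] w 0.0403 F [-0.1  0.8  0.1] j6 -4.3 dyaw -0.21
   [-0.47 -5.15  1.9 ] 0.001 |5.51|
   [-0.47 -5.15  1.9 ] 0.001 |5.51|
   [-0.47 -5.15  1.9 ] 0.001 |5.51|
   [-0.47 -5.15  1.9 ] 0.001 |5.51|
   [-0.48 -5.15  1.9 ] 0.001 |5.51|
   [-0.48 -5.15  1.9 ] 0.001 |5.51|
```

```bash
python3 -m creep '[[-0.5,-5.1,2,0,8.5],[-0.5,-5.1,2,0,8.5],[-0.5,-5.1,2,0,8.5],[-0.5,-5.1,2,0,8.5],[-0.5,-5.1,2,0,8.5]]'; python3 -m creep '[[-0.5,-4,2,0,8.5],[0,0,2,0,8.5],[0,0,2,0,8.5],[0,0,0,0,8.5],[0,0,0,0,8.5]]'; python3 -c "
from h import *
plan(.5168,.2904,.16,-5,1)
c=bot.capture('wrist');cv2.imwrite('pics/w5.png',c['pixels'][:,:,::-1]);print(proj(c,[.5168,.2904,.018]))"
```

```text
time_s: 20.95
eef_pos: [0.5205, 0.2415, 0.2642]
orientation: [177.3, -0.4, -5.2]
wrist_force: [0.5, -0.2, 0.3]
gripper_width: 0.0847
time_s: 21.58
eef_pos: [0.5214, 0.2855, 0.1968]
orientation: [177.2, -0.2, -4.9]
wrist_force: [1.0, -0.3, 0.1]
gripper_width: 0.085
t 21.57 at [0.5214 0.2855 0.1968] [177.19  -0.19  -4.9 ] w 0.085 F [ 1.  -0.3  0.1] j6 27.8 dyaw -0.1
   [-0.51 -0.63  3.65] 0.002 |3.74|
[263.86251165 170.17039415]
```

View pics/w5.png

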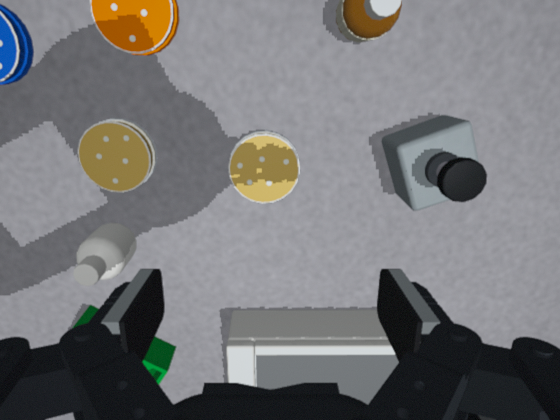

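The first dish's top disc is at (265,166), the second at (115,155), the plunger head at (463,179).

```bash
python3 -c "
from h import *
c=bot.capture('wrist')
for n,p,z in(('d1',(265,166),.018),('d2',(115,155),.018),('pl',(463,179),.079),('white',(88,270),.062)): print(n,ray(c,*p,z).round(4))
plan(.517,.291,.026,-5,5)"
```

```text
d1 [0.518  0.2937 0.018 ]
d2 [0.3984 0.3132 0.018 ]
pl [0.6482 0.289  0.079 ]
white [0.3769 0.2348 0.062 ]
t 21.68 at [0.5213 0.2853 0.1968] [177.2   -0.2   -4.91] w 0.0849 F [0.6 0.8 0.2] j6 27.8 dyaw -0.09
   [-0.11 -0.27  3.41] 0.0 |3.42|
   [-0.11 -0.27  3.41] 0.0 |3.42|
   [-0.11 -0.27  3.41] 0.0 |3.42|
   [-0.11 -0.27  3.41] 0.0 |3.42|
   [-0.11 -0.27  3.41] 0.0 |3.42|
```

```bash
python3 -m creep '[[-0.1,-0.3,3.4,0,8.5],[-0.1,-0.3,3.4,0,8.5],[-0.1,-0.3,3.4,0,8.5],[-0.1,-0.3,2.6,0,8.5],[0,0,1.5,0,8.5]]'; python3 -c "
from h import *
plan(.5172,.292,.026,-5,1)"
```

```text
time_s: 22.3
eef_pos: [0.5219, 0.2914, 0.0553]
orientation: [177.5, -0.7, -5.0]
wrist_force: [0.8, -0.1, 0.1]
gripper_width: 0.085
t 22.3 at [0.5219 0.2914 0.0553] [177.46  -0.71  -4.99] w 0.085 F [ 0.8 -0.1  0.1] j6 29.1 dyaw -0.01
   [-0.51 -0.15  2.92] 0.0 |2.97|
```

```bash
python3 -m creep '[[-0.4,-0.1,1.5,0,8.5],[0,0,1.4,0,8.5],[0,0,0,0,5],[0,0,0,0,5],[0,0,0,0,5]]'; python3 -c "
from h import *
plan(.5172,.292,.026,-5,1)"
```

```text
time_s: 22.92
eef_pos: [0.5197, 0.2918, 0.0274]
orientation: [177.6, -0.9, -5.0]
wrist_force: [-0.1, 0.6, -0.8]
gripper_width: 0.0577
t 22.93 at [0.5197 0.2918 0.0274] [177.56  -0.9   -5.01] w 0.0577 F [-0.1  0.6 -0.8] j6 29.5 dyaw 0.01
   [-0.25 -0.01  0.14] -0.0 |0.29|
```

```bash
python3 -m creep '[[0,0,-1,0,4],[0,0,-3,0,4],[0,0,-4,0,4],[0,0,-4,0,4],[0,0,-2,0,4]]'; python3 -c "
from h import *
plan(.5597,.058,.15,-5,5)"
```

```text
time_s: 23.55
eef_pos: [0.5177, 0.298, 0.1745]
orientation: [177.6, -0.9, -5.0]
wrist_force: [0.5, -0.3, -0.7]
gripper_width: 0.0578
t 23.55 at [0.5177 0.298  0.1745] [177.58  -0.93  -5.02] w 0.0578 F [ 0.5 -0.3 -0.7] j6 29.3 dyaw 0.02
   [1.25 4.68 0.71] -0.0 |4.90|
   [1.25 4.68 0.71] -0.0 |4.90|
   [1.25 4.68 0.71] -0.0 |4.90|
   [1.25 4.68 0.71] -0.0 |4.90|
   [1.25 4.68 0.71] -0.0 |4.90|
```

```bash
python3 -m creep '[[1.3,4.7,0.7,0,4],[1.3,4.7,0.7,0,4],[1.3,4.7,0.7,0,4],[1.2,4.6,0.7,0,4],[1.2,4.5,0.7,0,4]]'; python3 -c "
from h import *
c=bot.capture('wrist');cv2.imwrite('pics/w6.png',c['pixels'][:,:,::-1])
plan(.5597,.058,.073,-5,4)"
```

```text
time_s: 24.18
eef_pos: [0.5627, 0.0569, 0.1578]
orientation: [177.8, -1.5, -4.7]
wrist_force: [0.4, 0.8, 0.3]
gripper_width: 0.0578
t 24.23 at [0.5633 0.0523 0.1572] [177.67  -1.49  -4.8 ] w 0.0574 F [ 0.9 -5.7 -1.7] j6 4.2 dyaw -0.2
   [-0.16 -0.22  2.09] 0.001 |2.11|
   [-0.16 -0.22  2.09] 0.001 |2.11|
   [-0.16 -0.22  2.09] 0.001 |2.11|
   [-0.16 -0.22  2.09] 0.001 |2.11|
```

View pics/w6.png

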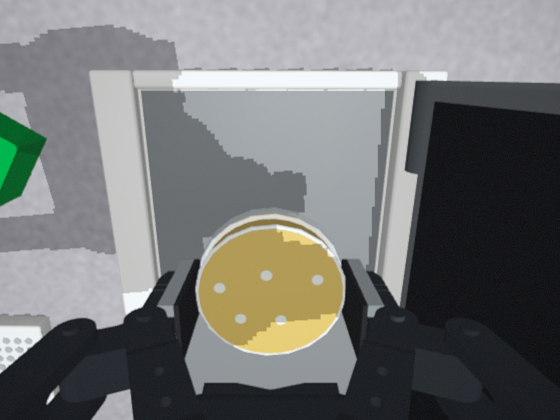

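The dish is held level at (270,285), over the stage and inside its rims (columns 145 to 390). Lowering it.

```bash
python3 -m creep '[[-0.2,-0.2,2.1,0,4],[-0.2,-0.2,2.1,0,4],[-0.2,-0.2,1.8,0,4],[0,-0.2,1,0,4],[0,0,0,0,4]]'; python3 -c "
from h import *
plan(.5597,.058,.073,-5,1)"
```

```text
time_s: 24.85
eef_pos: [0.5608, 0.0561, 0.0883]
orientation: [177.7, -1.8, -5.0]
wrist_force: [1.0, 0.1, -0.9]
gripper_width: 0.0576
t 24.85 at [0.5608 0.0561 0.0883] [177.68  -1.75  -4.98] w 0.0576 F [ 1.   0.1 -0.9] j6 5.1 dyaw -0.02
   [-0.18 -0.24  1.52] 0.0 |1.55|
```

```bash
python3 -m creep '[[0,-0.1,1,0,4],[0,0,0.6,0,4],[0,0,0,0,4],[0,0,0,0,7],[0,0,0,0,7]]'; python3 -m creep '[[0,0,0,0,7],[0,0,-2,0,7],[0,0,-4,0,7],[0,0,-4,0,8.5],[0,0,-3,0,8.5]]';python3 -c "
from h import *
c=bot.capture('wrist');cv2.imwrite('pics/w7.png',c['pixels'][:,:,::-1])
c=bot.capture('top');cv2.imwrite('pics/t6.png',c['pixels'][:,:,::-1])
plan(.3975,.311,.2,-5,7)"
```

```text
time_s: 25.48
eef_pos: [0.5623, 0.0565, 0.0727]
orientation: [177.7, -1.9, -5.0]
wrist_force: [0.4, -0.1, 0.2]
gripper_width: 0.0701
time_s: 26.1
eef_pos: [0.5574, 0.0621, 0.2046]
orientation: [177.7, -1.7, -5.0]
wrist_force: [0.4, 0.6, -0.1]
gripper_width: 0.0849
t 26.2 at [0.5584 0.0622 0.2065] [177.69  -1.9   -4.97] w 0.0851 F [ 0.8 -0.2 -0.6] j6 5.2 dyaw -0.03
   [-2.6  -3.34 -0.13] 0.0 |4.23|
   [-2.6  -3.34 -0.13] 0.0 |4.23|
   [-2.6  -3.34 -0.13] 0.0 |4.23|
   [-2.6  -3.34 -0.13] 0.0 |4.23|
   [-2.6  -3.34 -0.13] 0.0 |4.23|
   [-2.6  -3.34 -0.13] 0.0 |4.23|
   [-2.6  -3.34 -0.13] 0.0 |4.23|
```

View pics/w7.png

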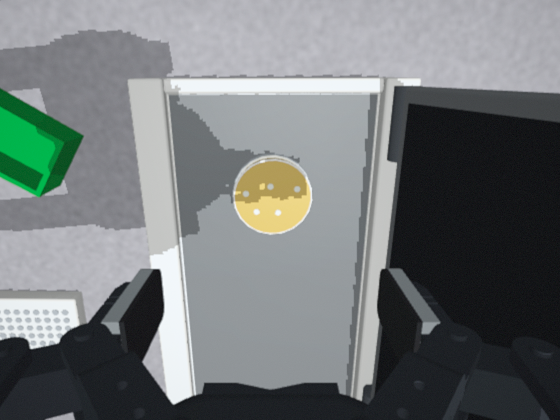

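View pics/t6.png

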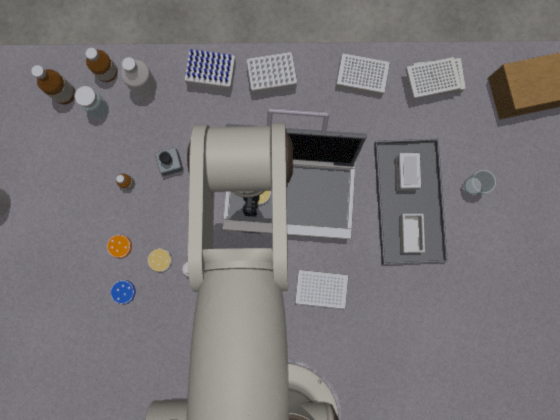

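Dish 1 lies flat on the stage (272,195 in the wrist view). Dish 2 is still at (160,260) in the top view, so I'm going to it.

```bash
python3 -m creep '[[-2.6,-3.4,0,0,8.5],[-2.6,-3.4,0,0,8.5],[-2.6,-3.4,0,0,8.5],[-2.6,-3.3,0,0,8.5],[-2.6,-3.3,0,0,8.5]]'; python3 -m creep '[[-2.6,-3.3,0,0,8.5],[-2.6,-3.3,0,0,8.5],[0,0,0,0,8.5],[0,0,0,0,8.5],[0,0,0,0,8.5]]'; python3 -c "
from h import *
plan(.3975,.3115,.026,-5,5)
c=bot.capture('wrist');cv2.imwrite('pics/w8.png',c['pixels'][:,:,::-1]);print(proj(c,[.3975,.3115,.018]))"
```

```text
time_s: 26.82
eef_pos: [0.4413, 0.2433, 0.1927]
orientation: [177.7, -1.9, -5.2]
wrist_force: [0.6, 0.2, -0.1]
gripper_width: 0.085
time_s: 27.45
eef_pos: [0.3924, 0.3164, 0.1859]
orientation: [177.6, -1.8, -5.1]
wrist_force: [0.8, -0.2, -0.3]
gripper_width: 0.0848
t 27.45 at [0.3924 0.3164 0.1859] [177.58  -1.75  -5.1 ] w 0.0848 F [ 0.8 -0.2 -0.3] j6 37.5 dyaw 0.1
   [ 0.01 -0.05  3.2 ] -0.0 |3.20|
   [ 0.01 -0.05  3.2 ] -0.0 |3.20|
   [ 0.01 -0.05  3.2 ] -0.0 |3.20|
   [ 0.01 -0.05  3.2 ] -0.0 |3.20|
   [ 0.01 -0.05  3.2 ] -0.0 |3.20|
[271.19075568 185.82617966]
```

View pics/w8.png

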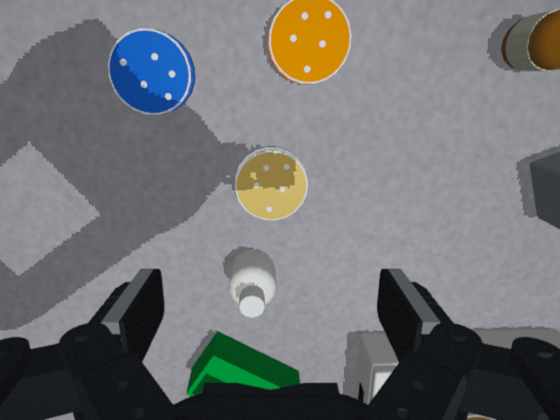

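Dish 2 is at (271,184), within 2 px of the prediction, and the white bottle (253,290) is outside the fingers' path.

```bash
python3 -m creep '[[0,0,3.2,0,8.5],[0,0,3.2,0,8.5],[0,0,3.2,0,8.5],[0,0,2.4,0,8.5],[0,0,1,0,8.5]]'; python3 -c "
from h import *
plan(.3975,.3115,.026,-5,1)"
```

```text
time_s: 28.12
eef_pos: [0.3993, 0.3076, 0.0537]
orientation: [177.7, -1.9, -5.4]
wrist_force: [-0.5, 0.1, -0.2]
gripper_width: 0.0848
t 28.12 at [0.3993 0.3076 0.0537] [177.68  -1.93  -5.45] w 0.0848 F [-0.5  0.1 -0.2] j6 37.6 dyaw 0.45
   [-0.31 -0.48  2.74] -0.008 |2.80|
```

```bash
python3 -m creep '[[-0.3,-0.5,1.4,0,8.5],[0,0,1.3,0,8.5],[0,0,0,0,5],[0,0,0,0,5],[0,0,0,0,5]]'; python3 -m creep '[[0,0,-1,0,4],[0,0,-3,0,4],[0,0,-4,0,4],[0,0,-4,0,4],[0,0,-2,0,4]]'; python3 -c "
from h import *
plan(.549,-.062,.15,-5,8)"
```

```text
time_s: 28.75
eef_pos: [0.3988, 0.3124, 0.0271]
orientation: [177.8, -2.0, -5.5]
wrist_force: [-0.3, 0.1, -0.4]
gripper_width: 0.058
time_s: 29.38
eef_pos: [0.3938, 0.3183, 0.1741]
orientation: [177.8, -2.1, -5.5]
wrist_force: [0.3, 0.7, -0.4]
gripper_width: 0.0576
t 29.38 at [0.3938 0.3183 0.1741] [177.81  -2.08  -5.48] w 0.0576 F [ 0.3  0.7 -0.4] j6 38.1 dyaw 0.48
   [2.37 4.53 0.56] -0.001 |5.14|
   [2.37 4.53 0.56] -0.001 |5.14|
   [2.36 4.53 0.56] -0.001 |5.14|
   [2.36 4.54 0.56] -0.001 |5.14|
   [2.35 4.54 0.56] -0.001 |5.14|
   [2.35 4.54 0.56] -0.001 |5.14|
   [2.34 4.54 0.56] -0.001 |5.14|
   [2.34 4.55 0.56] -0.001 |5.14|
```

```bash
python3 -m creep '[[2.4,4.5,0.2,0,4],[2.4,4.5,0.2,0,4],[2.4,4.5,0.2,0,4],[2.4,4.5,0.3,0,4],[2.4,4.5,0.3,0,4]]'; python3 -c "
from h import *
plan(.549,-.062,.15,-5,3)"
```

```text
time_s: 30.0
eef_pos: [0.4944, 0.0795, 0.1829]
orientation: [178.1, -2.6, -5.1]
wrist_force: [0.9, 0.7, 0.1]
gripper_width: 0.0576
t 30.0 at [0.4944 0.0795 0.1829] [178.06  -2.62  -5.09] w 0.0576 F [0.9 0.7 0.1] j6 7.2 dyaw 0.09
   [2.18 4.49 1.35] -0.001 |5.17|
   [2.18 4.49 1.35] -0.001 |5.17|
   [2.17 4.49 1.35] -0.001 |5.17|
```

```bash
python3 -m creep '[[2.2,4.5,1.3,0,4],[2.2,4.5,1.3,0,4],[2.1,4.3,1.3,0,4],[0,0,0,0,4],[0,0,0,0,4]]'; python3 -c "
from h import *
plan(.549,-.062,.073,-5,4)"
```

```text
time_s: 30.62
eef_pos: [0.5509, -0.0679, 0.1556]
orientation: [178.0, -2.9, -5.3]
wrist_force: [-0.2, -0.1, -0.7]
gripper_width: 0.0577
t 30.62 at [ 0.5509 -0.0679  0.1556] [178.04  -2.94  -5.31] w 0.0577 F [-0.2 -0.1 -0.7] j6 -8.4 dyaw 0.31
   [-0.17 -0.21  2.05] -0.001 |2.07|
   [-0.17 -0.21  2.05] -0.001 |2.07|
   [-0.17 -0.21  2.05] -0.001 |2.07|
   [-0.17 -0.21  2.05] -0.001 |2.07|
```

```bash
python3 -m creep '[[-0.2,-0.2,2,0,4],[-0.2,-0.2,2,0,4],[-0.2,-0.2,2,0,4],[0,-0.2,1,0,4],[0,0,0,0,4]]'; python3 -c "
from h import *
plan(.549,-.062,.073,-5,1)"
```

```text
time_s: 31.25
eef_pos: [0.5493, -0.0571, 0.0876]
orientation: [178.0, -3.2, -5.0]
wrist_force: [0.2, 0.1, -0.4]
gripper_width: 0.0577
t 31.25 at [ 0.5493 -0.0571  0.0876] [178.03  -3.24  -4.99] w 0.0577 F [ 0.2  0.1 -0.4] j6 -7.4 dyaw -0.01
   [-0.07  0.44  1.48] 0.0 |1.54|
```

```bash
python3 -m creep '[[0,0.2,1,0,4],[0,0,0.5,0,4],[0,0,0,0,4],[0,0,0,0,7],[0,0,0,0,7]]'; python3 -m creep '[[0,0,0,0,7],[0,0,-2,0,7],[0,0,-4,0,7],[0,0,-5,0,5],[0,0,-5,0,2]]';python3 -c "
from h import *
c=bot.capture('wrist');cv2.imwrite('pics/w9.png',c['pixels'][:,:,::-1])
plan(.6478,.287,.2,-5,8)"
```

```text
time_s: 31.88
eef_pos: [0.5509, -0.0599, 0.0738]
orientation: [178.0, -3.4, -5.0]
wrist_force: [0.2, -0.2, -0.2]
gripper_width: 0.0699
time_s: 32.5
eef_pos: [0.5403, -0.0532, 0.2345]
orientation: [178.1, -3.0, -5.0]
wrist_force: [1.0, -0.1, -0.2]
gripper_width: 0.0344
t 32.55 at [ 0.5417 -0.0533  0.2417] [177.99  -3.48  -4.98] w 0.0268 F [-0.1  0.7  8.6] j6 -7.7 dyaw -0.02
   [ 0.92 -4.37  0.42] 0.0 |4.49|
   [ 0.92 -4.37  0.42] 0.0 |4.49|
   [ 0.92 -4.37  0.42] 0.0 |4.49|
   [ 0.92 -4.37  0.42] 0.0 |4.49|
   [ 0.92 -4.37  0.42] 0.0 |4.49|
   [ 0.92 -4.37  0.42] 0.0 |4.49|
   [ 0.92 -4.37  0.42] 0.0 |4.49|
   [ 0.92 -4.37  0.42] 0.0 |4.49|
```

View pics/w9.png

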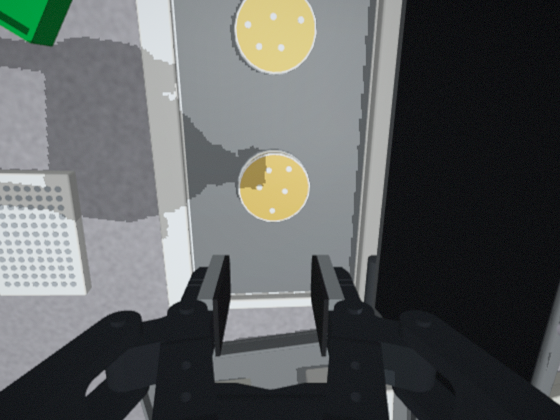

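Both dishes lie flat on the stage at (276,30) and (274,187), well inside the rims. I'll move sideways first to stay clear of the screen, then over the plunger with the fingers shut.

```bash
python3 -m creep '[[-0.3,-4.5,0,0,0],[0,-4.5,0,0,0],[0,-4.5,0,0,0],[0,-4.5,0,0,0],[0,-4.5,0,0,0]]'; python3 -m creep '[[0.8,-4.5,0,0,0],[2,-4,0,0,0],[3,-3,0,0,0],[3,-1,0,0,0],[0,0,0,0,0]]';python3 -c "
from h import *
c=bot.capture('scene');cv2.imwrite('pics/s4.png',c['pixels'][:,:,::-1])
O=H
ex=np.array([np.cos(YAW),np.sin(YAW),0]);ey=np.array([-ex[1],ex[0],0])
for th in (1.605,1.745,1.885):
  f=.205*np.cos(th)-.018*np.sin(th);u=.205*np.sin(th)+.018*np.cos(th)
  print(th,[proj(c,H-ex*f+ey*y+np.array([0,0,u])).round(1) for y in(.06,-.06)])
c=bot.capture('wrist');cv2.imwrite('pics/w10.png',c['pixels'][:,:,::-1]);print(proj(c,[.6478,.287,.079]))
plan(.6478,.287,.15,-5,3)"
```

```text
time_s: 33.17
eef_pos: [0.5602, 0.1746, 0.2361]
orientation: [178.0, -3.9, -5.3]
wrist_force: [1.6, -0.6, -0.4]
gripper_width: -0.0001
time_s: 33.8
eef_pos: [0.6611, 0.299, 0.236]
orientation: [178.0, -3.9, -5.0]
wrist_force: [-0.6, 0.1, 0.2]
gripper_width: 0.0001
1.605 [array([215.3, 208. ]), array([170.3, 177.2])]
1.745 [array([203.9, 219.6]), array([159. , 187.5])]
1.885 [array([192.9, 232.5]), array([148.4, 199.3])]
[242.58120421 202.13132089]
t 33.9 at [0.6597 0.2986 0.2366] [178.    -3.85  -5.02] w 0.0004 F [-0.8 -0.4 -0.6] j6 24.8 dyaw 0.02
   [-0.55  0.32  2.87] -0.0 |2.94|
   [-0.55  0.32  2.87] -0.0 |2.94|
   [-0.55  0.32  2.87] -0.0 |2.94|
```

View pics/s4.png

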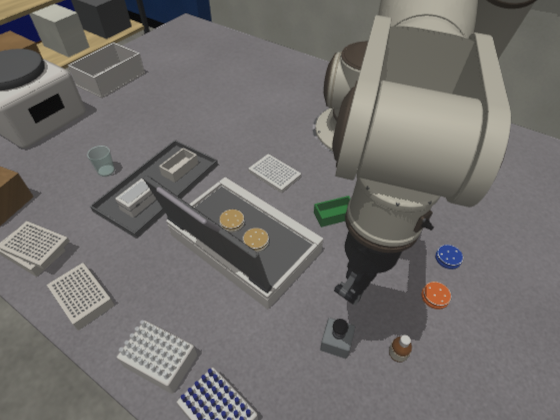

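View pics/w10.png

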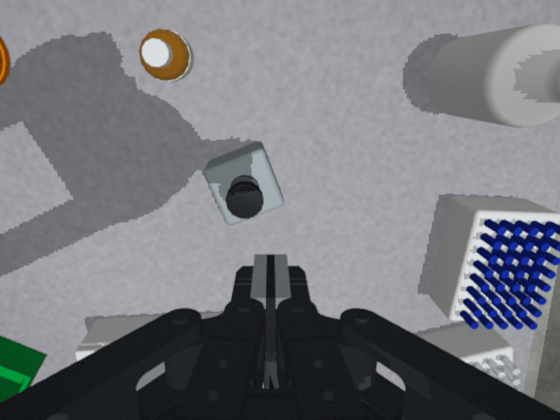

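The dishes are on the stage at (232,219) and (256,239) in the scene view. The plunger head is at (245,200) in the wrist view, matching the prediction. I'll check the screen angle in a crop.

```bash
python3 -c "
from h import *
c=bot.capture('scene')
im=c['pixels'].copy()
ex=np.array([np.cos(YAW),np.sin(YAW),0]);ey=np.array([-ex[1],ex[0],0])
im=cv2.resize(im[150:300,130:330,::-1],None,fx=4,fy=4,interpolation=cv2.INTER_CUBIC)
for th,col in ((1.605,(0,0,255)),(1.745,(0,255,0)),(1.885,(255,0,0))):
  f=.205*np.cos(th)-.018*np.sin(th);u=.205*np.sin(th)+.018*np.cos(th)
  a,b=[tuple(int(v) for v in (proj(c,H-ex*f+ey*y+np.array([0,0,u]))-[130,150]+.5)*4) for y in(.06,-.06)]
  cv2.line(im,a,b,col,1)
cv2.imwrite('pics/s5.png',im)
c=bot.capture('wrist');print(ray(c,245,200,.079))
"
```

```text
[0.6491404  0.28776909 0.079     ]
```

View pics/s5.png

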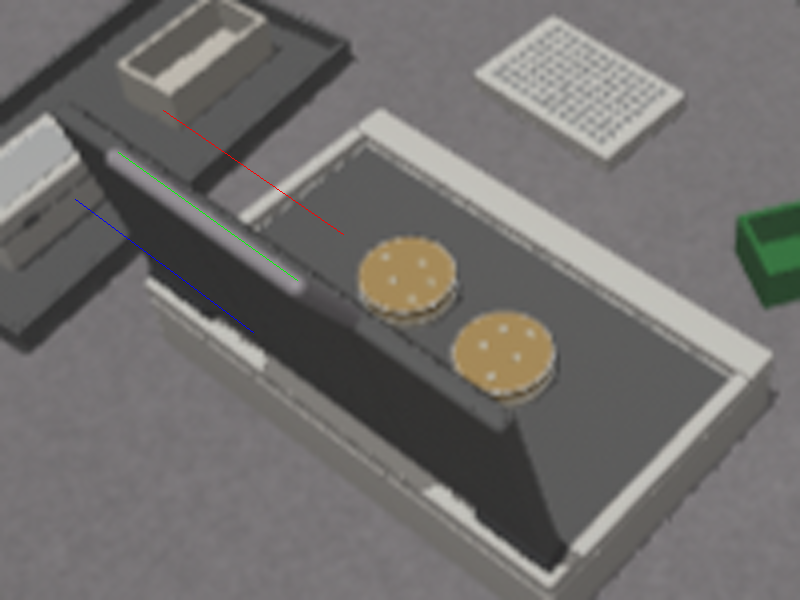

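The visible bar lies on the green 1.745 rad line, so the screen is right. Now the plunger.

```bash
cat >> h.py <<'E'
def tip(x,y,z):
    s=bot.observe(); R=Ro.from_euler("xyz",s["orientation"],degrees=True); p=np.array(s["eef_pos"])
    t=p+R.apply([0,0,.025]); print("t",round(s["time_s"],2),"tip",t.round(4),"F",np.round(s["wrist_force"],1),"to go",(R.inv().apply(np.array([x,y,z])-t)*100).round(2))
E
python3 -m creep '[[-0.5,0.3,2.5,0,0],[-0.5,0.3,2.5,0,0],[-0.3,0.3,2,0,0],[0,0,0.5,0,0],[0,0,0,0,0]]'; python3 -c "
from h import *
tip(.648,.287,.085)"
```

```text
time_s: 34.62
eef_pos: [0.6483, 0.2861, 0.1642]
orientation: [178.1, -4.2, -5.1]
wrist_force: [-0.4, 0.3, 0.3]
gripper_width: 0.0001
t 34.62 tip [0.65   0.2851 0.1393] F [-0.4  0.3  0.3] to go [-0.61 -0.35  5.39]
```

```bash
python3 -m creep '[[-0.3,-0.2,2,0,0],[-0.3,-0.2,2,0,0],[0,0,1,0,0],[0,0,0.2,0,0],[0,0,0,0,0]]'; python3 -c "
from h import *
tip(.648,.287,.066)"
```

```text
time_s: 35.25
eef_pos: [0.6468, 0.2893, 0.1109]
orientation: [178.2, -4.3, -5.1]
wrist_force: [0.6, 1.0, 0.3]
gripper_width: 0.0002
t 35.25 tip [0.6486 0.2883 0.086 ] F [0.6 1.  0.3] to go [-0.2   0.08  1.99]
```

```bash
python3 -m creep '[[-0.1,0,0.7,0,0],[0,0,0.5,0,0],[0,0,0.4,0,0],[0,0,0.2,0,0],[0,0,0,0,0]]'; python3 -c "
from h import *
tip(.648,.287,.066)"
```

```text
time_s: 35.88
eef_pos: [0.6475, 0.2892, 0.0941]
orientation: [178.3, -4.4, -5.1]
wrist_force: [-3.3, -1.1, 6.1]
gripper_width: 0.0003
t 35.88 tip [0.6493 0.2883 0.0692] F [-3.3 -1.1  6.1] to go [-0.15  0.13  0.31]
```

```bash
python3 -m creep '[[0,0,0.2,0,0],[0,0,0.2,0,0],[0,0,0.2,0,0],[0,0,0.2,0,0],[0,0,0.2,0,0]]'; python3 -c "
from h import *
tip(.648,.287,.066)"
```

```text
time_s: 36.5
eef_pos: [0.6479, 0.2893, 0.0919]
orientation: [178.4, -4.6, -5.1]
wrist_force: [-13.9, -3.2, 24.5]
gripper_width: 0.0001
t 36.5 tip [0.6499 0.2885 0.067 ] F [-13.9  -3.2  24.5] to go [-0.18  0.16  0.09]
```

The force is 24.5 N at 12 mm of travel against an 8 N spring, so the plunger is at its stop. Hold briefly, then retract.

```bash
python3 -m creep '[[0,0,0.2,0,0],[0,0,0.2,0,0],[0,0,0.1,0,0],[0,0,-1,0,0],[0,0,-2,0,0]]'; python3 -m creep '[[0,0,-3,0,0],[0,0,-4,0,0],[0,0,-4,0,0],[-4,0,-3,0,0],[-5,0,0,0,0]]'; python3 -m creep '[[-5,-3,0,0,0],[-5,-3,0,0,0],[-5,-3,0,0,0],[0,0,0,0,0],[0,0,0,0,0]]'; python3 -c "
from h import *
c=bot.capture('scene');cv2.imwrite('pics/s6.png',c['pixels'][:,:,::-1])
c=bot.capture('top');cv2.imwrite('pics/t7.png',c['pixels'][:,:,::-1])
cv2.imwrite('pics/t7c.png',cv2.resize(c['pixels'][100:280,140:450,::-1],None,fx=2.5,fy=2.5,interpolation=cv2.INTER_CUBIC))"
```

```text
time_s: 37.12
eef_pos: [0.6455, 0.29, 0.1223]
orientation: [178.4, -4.7, -5.1]
wrist_force: [1.3, -0.2, 0.3]
gripper_width: 0.0
time_s: 37.75
eef_pos: [0.5443, 0.3027, 0.2635]
orientation: [178.5, -4.9, -5.2]
wrist_force: [0.6, 0.1, -0.6]
gripper_width: -0.0001
time_s: 38.38
eef_pos: [0.3964, 0.4083, 0.2533]
orientation: [178.7, -5.1, -5.1]
wrist_force: [0.2, 0.9, 0.8]
gripper_width: -0.0001
```

View pics/s6.png

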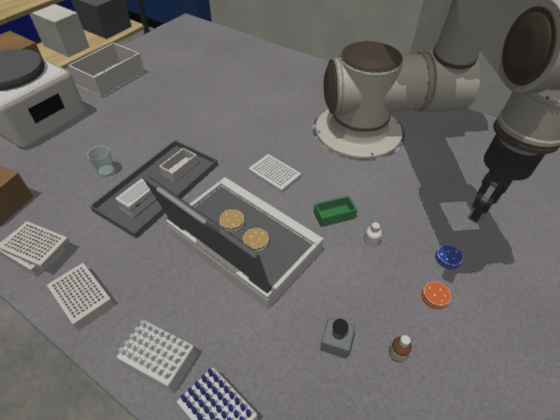

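View pics/t7c.png

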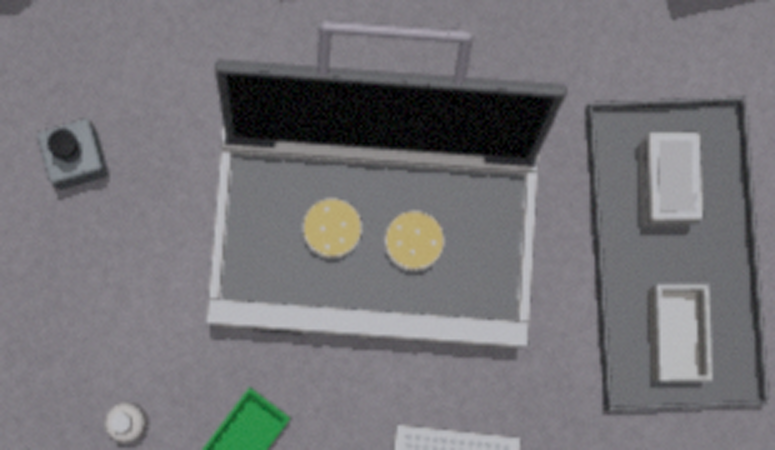

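Final views: 
- Both dishes lie flat and apart on the stage, at (332,228) and (414,240) in the crop. One sits about 3 cm from where I released it, probably the announced knock, but it is still well inside.
- The box and the trough lie apart on the tray floor.
- The screen stands.
- The plunger head is back at its starting pixel (341,327).
- Both bottles are where they were, and no straw-coloured dish is left on the bench.

Handing in.

```bash
python3 -c "
from h import *
print(bot.job_done()); print(bot.observe()['time_s'])"
```

```text
the job is handed in; nothing more can be done
None
the job is handed in; nothing more can be done
```

The job was handed in at about 38 s of the 210 s allowed; no verdict was reported. The start held one tip box, the trough and two straw-coloured dishes, and all four were handled.

**What I did:** I moved the tip box and the trough apart onto the tray floor, then raised the screen by its bar. Next I laid both dishes on the stage and pressed the plunger to its stop, which read 24.5 N at about 12 mm of travel. I then withdrew the arm.

**Last checks:**
- **Screen:** the bar lies on the projected 100-degree line, and the arm position at release gave 1.751 rad.
- **Dishes and cleared things:** both dishes are flat and apart inside the stage rims, and the box and trough are apart in the tray.
- **Plunger and bottles:** the plunger head is back at its starting pixel, and both bottles are where they were.

**What went wrong or disagreed:**
- **Wrong turn:** one turn went the wrong way and ran joint 6 to -160.9 degrees, just inside its -161.06 limit. I unwound it. It left a tool tilt that grew to about 5 degrees, with no visible effect on the placings.
- **Shifted dish:** one dish ended about 3 cm from where I released it, probably from the announced knock, but still well inside the stage.

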